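Raise the pour-over stand one hole and seat the dripper over the cup

ROBOT

A 6-joint arm with a two-finger parallel gripper is mounted at the origin on a cart in front of the work surface, level with it; the furniture and walls round the work are solid. World frame = base frame: x ahead of the robot, y to its left, z up, the work surface at z = 0. Lengths are in m, angles in rad, forces in N, time in s.
With the tool pointing down it reaches from about 0.35 to 0.975 m from the base axis. Payload 4.9 kg.
Tool frame: the origin (TCP) lies on the centre line of the jaws, within the pads' length; the fingertips stand 8 mm ahead of it and the grasp point (between the pads) lies 11 mm behind it; z points along the fingers, y is the direction in which the jaws open and shut (so a half turn about z gives the same grasp; the last joint's range is limited). The gripper opens to 85 mm and grips with 20 to 120 N. Pads are 22 mm wide; open, the fingers measure 114 mm over their backs; the gripper's body (76 mm by 85 mm) begins 54 mm behind the grasp point. The pads swing forward as they close: fully open they stand 13 mm farther back than shut.
Start: joints at [-1.219, 0.053, 1.613, -0, 1.476, -0.119], TCP at [0.283, -0.557, 0.239] pointing down, gripper open.
Joint ranges: [-3.01, 3.01], [-1.01, 2.22], [0.06, 2.58], [-1.02, 4.17], [0.09, 2.62], [-3.14, 3.14]. Speed limits (rad/s): [2.57, 2.57, 3.14, 3.14, 3.14, 3.14].

INTERFACE

Orientations are given as a unit quaternion [w, x, y, z].
In Python, from plant import manip gives the robot as it stands.
- The arm moves only by the tool step_arm, never from a script. Its argument "deltas" is a list of rows, each a list of 7 numbers: the shift along the tool's x, y, z in m, then the turn, a rotation vector about the tool's x, y, z in rad, then the gripper command: -1 is fully open, 1 is shut, values between are in proportion. In form: [[dx, dy, dz, ax, ay, az, hand], ...]. A call has 1 to 20 rows; each row is the pose to reach, as a shift and turn from the pose commanded when the call began, along the tool's axes at that moment; what a row does not reach only later rows make up. A row lasts 1/10 s, in which the tool goes at most 50 mm and 8.59 degrees, less where a joint would pass 70% of its speed; a pose out of reach is approached as far as the arm can. A call with a gripper value outside its range is refused whole. The fingers move at their own pace and stop on an object; the grip force is fixed at half the most. Time passes only in rows, so rows that repeat a pose let the fingers close. It gives the time, the measured TCP pose, the force and the opening at its end, in the units of the state.
- manip.state(): the state, without advancing time (a new reading comes with each control period).
- manip.grab_frame(name): name is "scene" or "top"; returns the picture (384x512x3 uint8, red, green, blue); there is no depth.
- manip.get_calibration(name): a dict with "fov_y" (degrees; the focal length in pixels is half the picture's height over the tangent of half this angle, whatever the lens; pixels are square), "cx", "cy" (the principal point, pixels), "R" (3x3) and "t" (3): a world point X has camera coordinates R X + t. Camera axes: x right, y down, z forward; pixel columns grow to the right and rows downward; lengths in m; the calibration is good to about 2 mm. A picture is of the moment at which its call begins. get_calibration takes no time and is no camera call.
- manip.job_done(): hands the job in, once; it reports no verdict.
The state is a dict: "time": time; "joint_pos": joint angles; "joint_vel": joint speeds; "joint_efforts": joint torques, N m; "tool_pos": TCP position; "tool_rot": TCP orientation; "contact_force": force on the tool from outside, world axes, zero at the start; "ft_torque": the same for the moment, N m; "gripper_width": opening from 0.0 (shut) to 1.0 (fully open).
Only numpy, scipy, OpenCV 4.12 (cv2) and the standard library are available. Lean on these libraries where they do the work, as an engineer would, in place of code of your own. Each camera call takes 0.05 s, during which the arm holds its last target.

TASK

The ring of the pour-over stand is too low for the dripper to hang over the coffee cup. Squeeze in the stand's spring button and slide the sleeve up until the button clicks out through the next hole, without straining it against the button or lifting, tipping or shoving the stand; let go, then gently hang the white dripper upright in the ring so that its flange sits flat on it. Leave the coffee cup standing under the ring, and do not disturb the mug, the dark cup, the pitcher or the tamper.

Things in the scene. Friction and masses are not known exactly. Their poses are not given: they have to be found in the camera images.
- stand: Pour-over stand, loose, 3 kg. Origin: on the axis of its upright post, at the underside; z up. Steel base plate, 16 mm high, reaching 56 mm to +x and -x, 61 mm to +y, 125 mm to -y. A square steel sleeve slides straight up and down on the post, up to 85 mm, and carries the ring at -y. Unlatched, it drops. A pull of over 20 N on the locked sleeve tips the stand.
- carriage: The sleeve with its ring. The sleeve is on the post axis, 22 mm square (faces square to the stand's x and y; end caps 24.5 mm), 124 mm long; all weighs 3.3 N. Origin: on the post axis, 35 mm below the sleeve's bottom end and 159 mm below its top: at the worktop at the start (lowest setting), rising with the sleeve.
- button: The post's spring button: an upright-sided 10 mm steel pin with a rounded cone tip, facing the stand's -x. Origin: at the stand's origin while it is out; moves to the stand's +x as it is pressed. Do not force the sleeve against it: 20 N is too much.
- top_hole (a point): Centre of the top one of three 12 mm holes down the sleeve's -x face, 29 mm below the sleeve's top. The button stands out through it at the start. The next hole is 29 to 47 mm below it: the distance differs from stand to stand and must be found by feel. The third is 30 mm below that. In a hole the sleeve is locked with 1 mm play up and down.
- button_tip (a point): Tip of the post's cone-tipped 10 mm steel spring button; it stays 130 mm up and moves along the stand's x: -15.5 mm out (4.5 mm proud of the sleeve), -11 flush (3 N), -9.4 under the wall. Squeezed flush by pads on the sleeve's -x and +x faces, about 20 N, it cams under the wall at an upward pull of 7 to 14 N; then the sleeve slides easily (3 to 6 N) until the next hole lets it spring out.
- ring_seat (a point): Centre of the ring's upper face, which carries the dripper's flange; 80 mm from the post axis to the stand's -y, moves with the sleeve. The ring is steel, 88 mm outside, 66 mm bore, 8 mm high; at the start this point is 82 mm above the worktop.
- dripper: White ceramic dripper, 0.15 to 0.31 kg, upright on the worktop. Origin: centre of its underside. 81 mm high: lower body 60 mm wide, narrowing to 50 at the bottom; flange 82 mm wide at 40 to 45 mm; above it a round hollow cup 65 to 66 mm wide, 4 mm wall, to 81 mm. Loop handle out to 55 mm from the axis at +y, 48 to 78 mm up. Grasp across the cup along x, 68 to 72 mm up.
- dripper_flange (a point): Centre of the underside of the dripper's flange, on its axis, 40 mm above its bottom.
- coffee_cup: Small white cup, 50 mm high, 64 mm wide, on the stand's base under the ring, handle away from the post. Origin: at its underside, 14 mm from the middle of the cup body towards the handle (its -y). Leave it there.
- glazed_mug: Yellow and brown stoneware mug, 72 mm high, 87 mm wide, 120 mm with its handle, which points to its +x; to be left alone. Origin: at its underside, middle of its outline with handle.
- espresso_cup2: Small dark cup, 50 mm high, 87 mm with its handle, behind the work; to be left alone. Origin: middle of its underside.
- milk_pitcher: White steel pitcher, 98 mm high, 98 mm with its handle, at the left; to be left alone. Origin: middle of its underside.
- tamper: Coffee tamper, 54 mm wide, 81 mm high, walnut grip; to be left alone. Origin: middle of its underside.
Things that resemble listed ones, but are neither listed nor needed, are in the scene too. Leave any pink look-alike of the dripper alone. Leave any green look-alike of the coffee_cup alone.

How it is judged:
By the outcome, as a careful person would: the job done as asked, in the order asked, and still so for the second after the job is handed in, with the robot touching nothing.
It also fails if it takes over 58 s, if anything falls off the work surface, if the arm or the gripper's body presses on something with over 40 N, if the wrist force passes 120 N, or if a joint passes its speed limit or range.

## Working session

There is one attempt and no reset: what is moved stays moved. The work goes in short steps, Python scripts to look and compute and a tool call to move; the robot and the scene stay as the last step left them, time stands still between calls to the robot, and variables do not carry over. Pictures are saved under pics/ and viewed, and the job is handed in when it is done.

Besides the shell and the picture viewer there is one more tool, called after "Emit:" as name(argument=value, ...), one argument or row to a line, values as JSON. step_arm: Moves the arm, as the interface text tells. Its arguments: {"type":"object","properties":{"deltas":{"type":"array"}},"required":["deltas"]}

```bash
mkdir -p pics; ls; python3 - <<'E'
from plant import manip
import cv2
print(manip.state())
for n in ("scene","top"):
    im=manip.grab_frame(n); cv2.imwrite(f"pics/{n}0.png",im[:,:,::-1])
    print(n,manip.get_calibration(n))
E
```

```text
pics
{'time': 0.0, 'joint_pos': array([-1.21902981e+00,  5.33706177e-02,  1.61431885e+00,  2.69968306e-05,
        1.47604876e+00, -1.18998872e-01]), 'joint_vel': array([-0.00041672,  0.00180564, -0.00150423, -0.00075618, -0.00165789,
        0.00070085]), 'joint_efforts': array([-2.50874378e-03, -3.93679547e+01, -3.70182431e+01, -3.83768902e-04,
        6.81197052e-03,  3.58079390e-06]), 'tool_pos': array([ 0.28326945, -0.55641438,  0.23803966]), 'tool_rot': array([-1.06708994e-03,  9.72424904e-01,  2.33213753e-01, -1.11227784e-04]), 'contact_force': array([0.20593226, 0.73188822, 0.42873858]), 'ft_torque': array([-0.00627106, -0.00989676, -0.02757441]), 'gripper_width': 1.0013018342171647}
scene {'fov_y': 43.2797371353399, 'cx': 249.37060694904557, 'cy': 190.05790598343197, 'R': array([[ 0.64001149, -0.76813166,  0.01894822],
       [-0.57465781, -0.49488682, -0.65180936],
       [ 0.51005263,  0.40627673, -0.75814611]]), 't': array([-0.39744233,  0.18276537,  1.31254874])}
top {'fov_y': 45.11862009923471, 'cx': 254.89645065400921, 'cy': 196.24215615442438, 'R': array([[-0.02101678, -0.99940703, -0.02727406],
       [-0.99016054,  0.02458184, -0.13776006],
       [ 0.13834882,  0.02411042, -0.99009004]]), 't': array([-0.17994416,  0.39734262,  1.55367311])}
```

View pics/scene0.png

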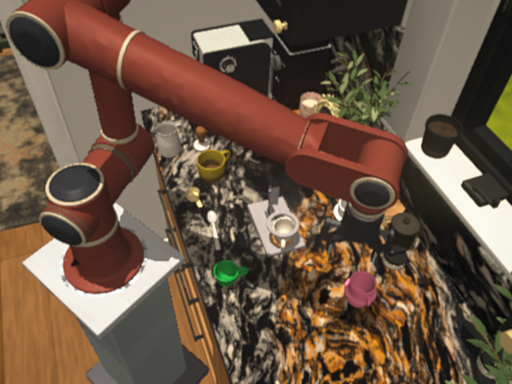

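View pics/top0.png

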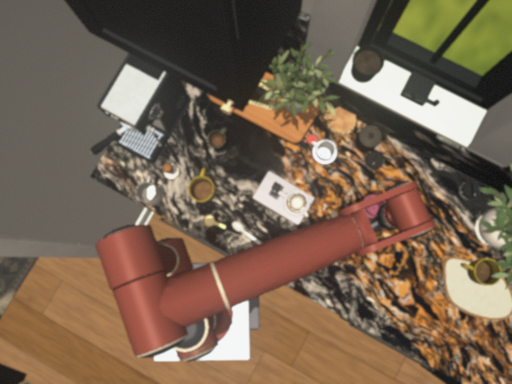

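```bash
cat > h.py <<'E'
import numpy as np, cv2
from plant import manip
def cal(n):
    c=manip.get_calibration(n); f=192/np.tan(np.radians(c["fov_y"]/2)); return f,c["cx"],c["cy"],np.array(c["R"]),np.array(c["t"])
def ray(n,u,v):
    f,cx,cy,R,t=cal(n); d=R.T@np.array([(u-cx)/f,(v-cy)/f,1]); return -R.T@t,d
def onz(n,u,v,z):
    o,d=ray(n,u,v); return o+d*(z-o[2])/d[2]
def proj(n,X):
    f,cx,cy,R,t=cal(n); p=R@np.array(X)+t; return np.array([cx+f*p[0]/p[2],cy+f*p[1]/p[2]])
def tri(a,b):
    o1,d1=ray(*a);o2,d2=ray(*b); A=np.c_[d1,-d2]; s=np.linalg.lstsq(A,o2-o1,rcond=None)[0]
    p,q=o1+s[0]*d1,o2+s[1]*d2; return (p+q)/2,np.linalg.norm(p-q)
def crop(im,x0,y0,x1,y1,k,fn):
    cv2.imwrite(fn,cv2.resize(im[y0:y1,x0:x1],None,fx=k,fy=k,interpolation=cv2.INTER_CUBIC))
E
python3 - <<'E'
from h import *
t=cv2.imread("pics/top0.png");s=cv2.imread("pics/scene0.png")
crop(t,245,130,345,230,6,"pics/t0c.png"); crop(s,230,170,360,260,6,"pics/s0c.png")
E
```

```text
(no output)
```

View pics/t0c.png

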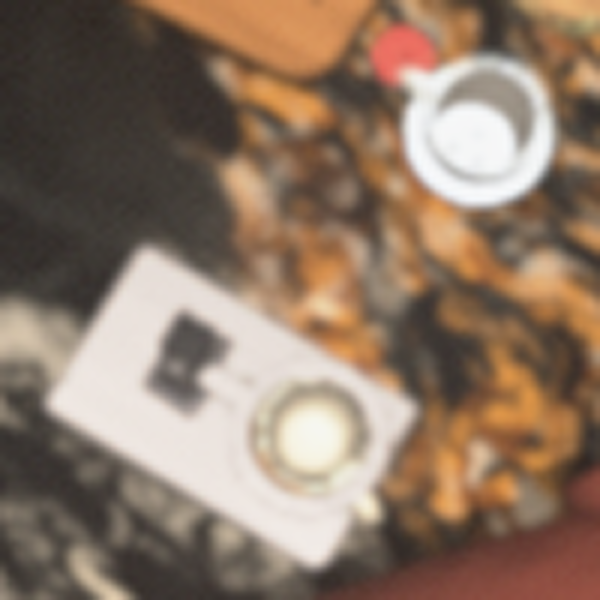

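View pics/s0c.png

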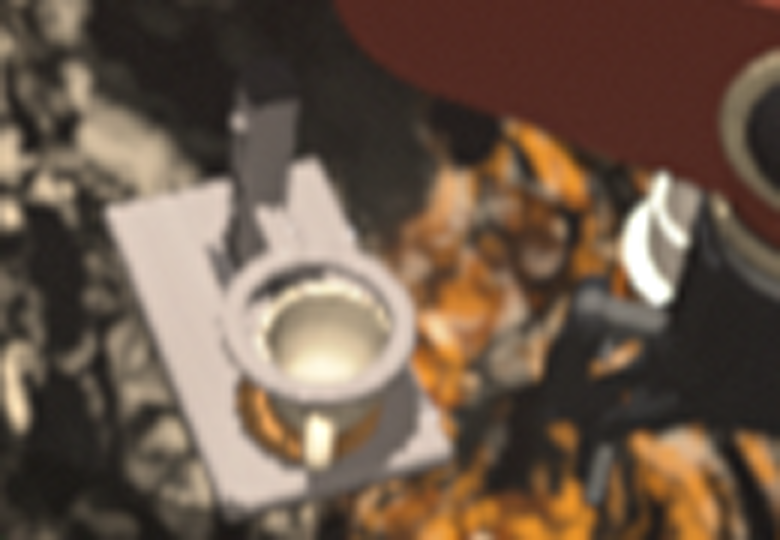

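```bash
cat > m.py <<'E'
from h import *
t=cv2.imread("pics/top0.png")
h=cv2.cvtColor(t,cv2.COLOR_BGR2HSV)
m=((h[:,:,2]>150)&(h[:,:,1]<60)).astype(np.uint8)
m2=np.zeros_like(m);m2[168:226,250:318]=m[168:226,250:318]
m2=cv2.morphologyEx(m2,cv2.MORPH_OPEN,np.ones((3,3)))
cs=cv2.findContours(m2,cv2.RETR_EXTERNAL,cv2.CHAIN_APPROX_NONE)[0]
c=max(cs,key=cv2.contourArea)
# world points of contour at plate top
w=np.array([onz("top",*p[0],0.016)[:2] for p in c]).astype(np.float32)
r=cv2.minAreaRect(w); print("plate rect",r,cv2.boxPoints(r))
m3=np.zeros_like(m);m3[135:168,308:342]=m[135:168,308:342]
c=max(cv2.findContours(m3,cv2.RETR_EXTERNAL,cv2.CHAIN_APPROX_NONE)[0],key=cv2.contourArea)
p=np.array([onz("top",*q[0],0.045)[:2] for q in c]); print(np.c_[c[:,0],np.round(p,3)].tolist())
E
python3 m.py
```

```text
plate rect ((0.3891853988170624, -0.27403172850608826), (0.22553269565105438, 0.12803307175636292), 55.82981872558594) [[ 0.2728843  -0.3313765 ]
 [ 0.3788154  -0.40328664]
 [ 0.5054865  -0.21668696]
 [ 0.3995554  -0.14477682]]
[[323.0, 139.0, 0.582, -0.426], [322.0, 140.0, 0.579, -0.423], [321.0, 140.0, 0.579, -0.419], [320.0, 141.0, 0.575, -0.416], [319.0, 141.0, 0.575, -0.412], [318.0, 141.0, 0.575, -0.409], [317.0, 142.0, 0.572, -0.406], [316.0, 142.0, 0.572, -0.402], [315.0, 142.0, 0.572, -0.399], [314.0, 142.0, 0.572, -0.395], [313.0, 142.0, 0.572, -0.392], [312.0, 142.0, 0.573, -0.389], [312.0, 143.0, 0.569, -0.388], [312.0, 144.0, 0.566, -0.388], [313.0, 145.0, 0.562, -0.392], [313.0, 146.0, 0.558, -0.391], [313.0, 147.0, 0.555, -0.391], [312.0, 148.0, 0.552, -0.388], [312.0, 149.0, 0.548, -0.388], [312.0, 150.0, 0.545, -0.387], [312.0, 151.0, 0.541, -0.387], [312.0, 152.0, 0.538, -0.387], [312.0, 153.0, 0.534, -0.387], [312.0, 154.0, 0.531, -0.387], [312.0, 155.0, 0.527, -0.387], [313.0, 156.0, 0.524, -0.39], [313.0, 157.0, 0.52, -0.39], [314.0, 158.0, 0.517, -0.393], [314.0
[... 799 characters left out ...]
, 154.0, 0.528, -0.472], [337.0, 153.0, 0.532, -0.472], [337.0, 152.0, 0.535, -0.472], [337.0, 151.0, 0.539, -0.472], [337.0, 150.0, 0.542, -0.472], [336.0, 149.0, 0.546, -0.469], [336.0, 148.0, 0.549, -0.469], [336.0, 147.0, 0.553, -0.469], [336.0, 146.0, 0.556, -0.469], [335.0, 145.0, 0.56, -0.466], [335.0, 144.0, 0.563, -0.466], [334.0, 143.0, 0.567, -0.463], [333.0, 142.0, 0.571, -0.46], [333.0, 141.0, 0.574, -0.46], [332.0, 141.0, 0.574, -0.457], [331.0, 140.0, 0.578, -0.453], [330.0, 140.0, 0.578, -0.45], [329.0, 140.0, 0.578, -0.447], [328.0, 140.0, 0.578, -0.443], [327.0, 139.0, 0.582, -0.44], [326.0, 139.0, 0.582, -0.437], [325.0, 139.0, 0.582, -0.433], [324.0, 139.0, 0.582, -0.43]]
```

```bash
cat > e.py <<'E'
from h import *
from scipy.ndimage import map_coordinates, gaussian_filter
from scipy.optimize import least_squares
def edges(n,img,P,Q,z,half=4,k=40):
    """subpixel edge pts along segment P-Q (pixels) -> world at z"""
    g=gaussian_filter(img.astype(float),(0.7,0.7,0))
    P,Q=np.array(P,float),np.array(Q,float);d=(Q-P)/np.linalg.norm(Q-P);nn=np.array([-d[1],d[0]])
    s=np.arange(-half,half+.01,.1);out=[]
    for a in np.linspace(.08,.92,k):
        c=P+a*(Q-P);pt=c[None]+s[:,None]*nn
        pr=np.stack([map_coordinates(g[:,:,i],[pt[:,1],pt[:,0]],order=3) for i in range(3)],1)
        gr=np.linalg.norm(np.gradient(pr,axis=0),axis=1);i=gr.argmax();out.append(c+s[i]*nn)
    return np.array(out)
def fitline(p):
    vx,vy,x,y=cv2.fitLine(p.astype(np.float32),cv2.DIST_HUBER,0,.01,.01).ravel();return (vx,vy,x,y)
def inter(l1,l2):
    A=np.array([[l1[0],-l2[0]],[l1[1],-l2[1]]]);s=np.linalg.solve(A,[l2[2]-l1[2],l2[3]-l1[3]]);return np.array([l1[2]+s[0]*l1[0],l1[3]+s[0]*l1[1]])
E
cat > p.py <<'E'
from e import *
S={"top":[(269.5,170.5),(253.3,197.5),(298,224.7),(314.5,197.5)],
"scene":[(230+312/6,170+157/6),(230+107/6,170+210/6),(230+235/6,170+513/6),(230+448/6,170+452/6)]}
for n,C in S.items():
    im=cv2.imread(f"pics/{n}0.png")
    L=[fitline(edges(n,im,C[i],C[(i+1)%4],.016)) for i in range(4)]
    W=np.array([onz(n,*inter(L[i-1],L[i]),.016)[:2] for i in range(4)])
    print(n,W.round(4).tolist(),[round(np.linalg.norm(W[i]-W[(i+1)%4]),4) for i in range(4)])
    ux=W[3]-W[0]+W[2]-W[1]   # toward -y
    my=ux/np.linalg.norm(ux); 
    print(" -y dir",my,"yaw",np.degrees(np.arctan2(-my[1],-my[0]))-90)
    ctr=W.mean(0); print(" origin",ctr-my*0.032, "ringc",ctr+my*.048)
E
python3 p.py
```

```text
top [[0.4859, -0.2364], [0.3897, -0.1782], [0.2919, -0.3341], [0.385, -0.3926]] [np.float64(0.1124), np.float64(0.184), np.float64(0.11), np.float64(0.186)]
 -y dir [-0.53695674 -0.84360978] yaw -32.47671011335874
 origin [ 0.40533253 -0.25833447] ringc [ 0.36237599 -0.32582326]
scene [[0.4797, -0.2508], [0.387, -0.1839], [0.2888, -0.3401], [0.3806, -0.4019]] [np.float64(0.1143), np.float64(0.1845), np.float64(0.1106), np.float64(0.1808)]
 -y dir [-0.54027448 -0.84148885] yaw -32.70232562361457
 origin [ 0.40131359 -0.26722164] ringc [ 0.35809163 -0.33454075]
```

```bash
cat >> p.py <<'E'
PX={}
for n,C in S.items():
    im=cv2.imread(f"pics/{n}0.png")
    L=[fitline(edges(n,im,C[i],C[(i+1)%4],.016)) for i in range(4)]
    PX[n]=[inter(L[i-1],L[i]) for i in range(4)]
print({k:np.round(v,1).tolist() for k,v in PX.items()})
for i in range(4): print(tri(("top",*PX["top"][i]),("scene",*PX["scene"][i])))
for n in S: print(n,ray(n,256,192)[0])
E
python3 p.py|tail -7
python3 -c "
import cv2;from h import crop
crop(cv2.imread('pics/top0.png'),110,90,400,240,2.7,'pics/tw.png')"
```

```text
{'top': [[268.1000061035156, 169.6999969482422], [251.8000030517578, 197.6999969482422], [298.29998779296875, 225.10000610351562], [314.5, 197.5]], 'scene': [[283.70001220703125, 197.0], [246.60000610351562, 204.0], [267.5, 254.60000610351562], [305.79998779296875, 245.5]]}
(array([ 0.49240291, -0.23894144, -0.00524294]), np.float64(0.006618459750481597))
(array([ 0.39166293, -0.17871259,  0.00732723]), np.float64(0.0021632919591878575))
(array([ 0.29342314, -0.33561957,  0.00600344]), np.float64(0.0022256633365539285))
(array([ 0.38838904, -0.39577892,  0.00103196]), np.float64(0.004090344212153857))
top [ 0.17470229 -0.22706459  1.58810642]
scene [-0.31007373 -0.74809788  1.12176273]
```

View pics/tw.png

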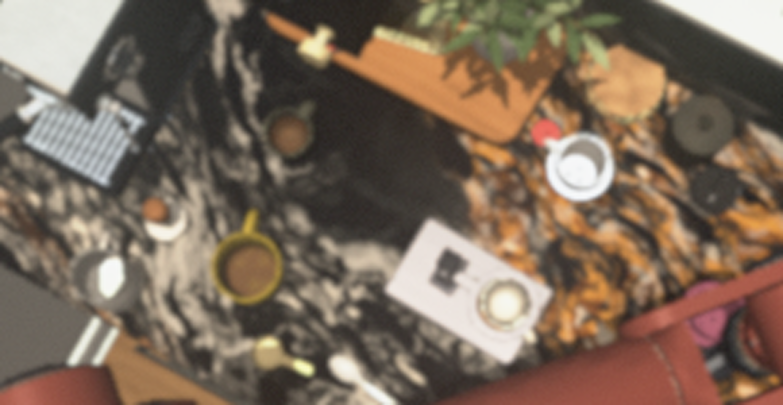

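```bash
python3 - <<'E'
from h import *
for z in (0,.016,.035,.082,.13,.159,.2,.25):
  a=proj("scene",(.4033,-.2628,z));b=proj("top",(.4033,-.2628,z));print(z,((a+.5-[230,170])*6).round(),((b+.5-[245,130])*6).round())
s=cv2.imread("pics/scene0.png");crop(s,255,172,305,222,14,"pics/s0d.png")
E
```

```text
0 [248. 290.] [191. 386.]
0.016 [250. 270.] [191. 382.]
0.035 [252. 245.] [192. 377.]
0.082 [257. 183.] [194. 364.]
0.13 [263. 115.] [195. 351.]
0.159 [267.  73.] [196. 342.]
0.2 [272.  10.] [198. 329.]
0.25 [279. -71.] [200. 313.]
```

View pics/s0d.png

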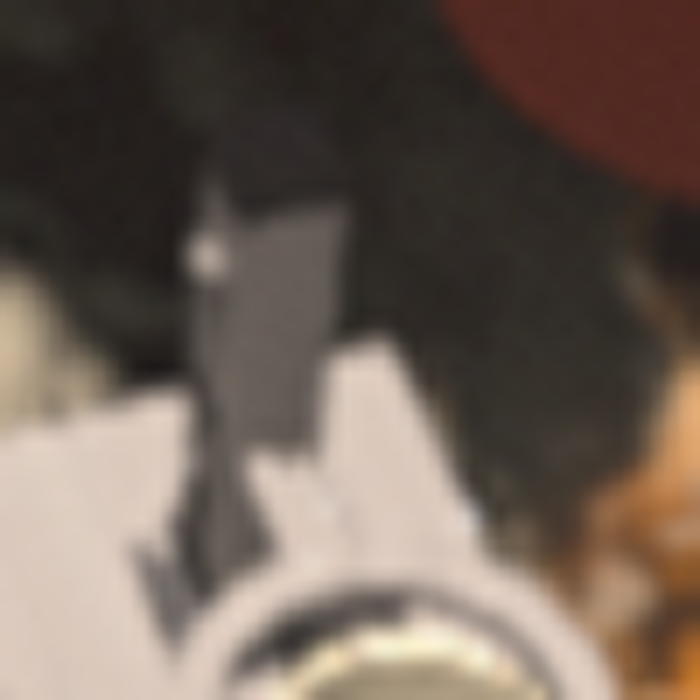

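```bash
python3 - <<'E'
from h import *
print("button",onz("scene",269.3,189.7,.130))
for n,(u0,v0,k,x,y) in {"ring scene":(230,170,6,0,0),"ring top":(0,0,0,0,0)}.items(): pass
s=cv2.imread("pics/scene0.png");crop(s,262,205,304,252,14,"pics/s0r.png")
t=cv2.imread("pics/top0.png");crop(t,265,178,317,222,14,"pics/t0r.png")
crop(t,305,135,345,168,16,"pics/t0d.png")
E
```

```text
button [ 0.39335205 -0.25671248  0.13      ]
```

View pics/s0r.png

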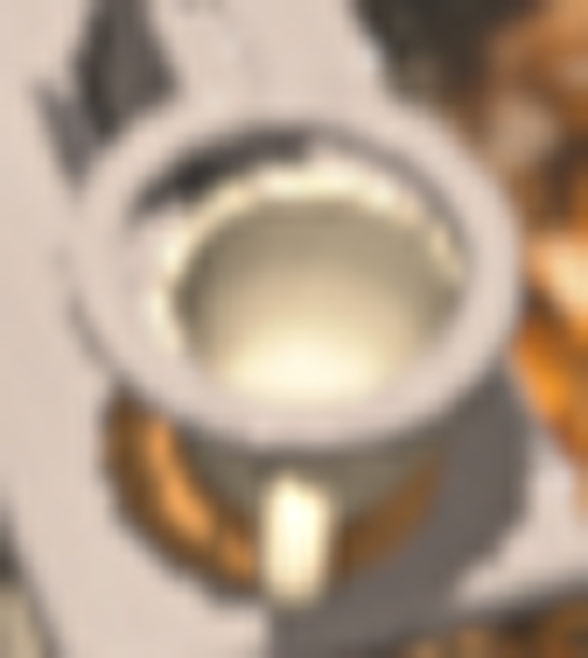

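View pics/t0r.png

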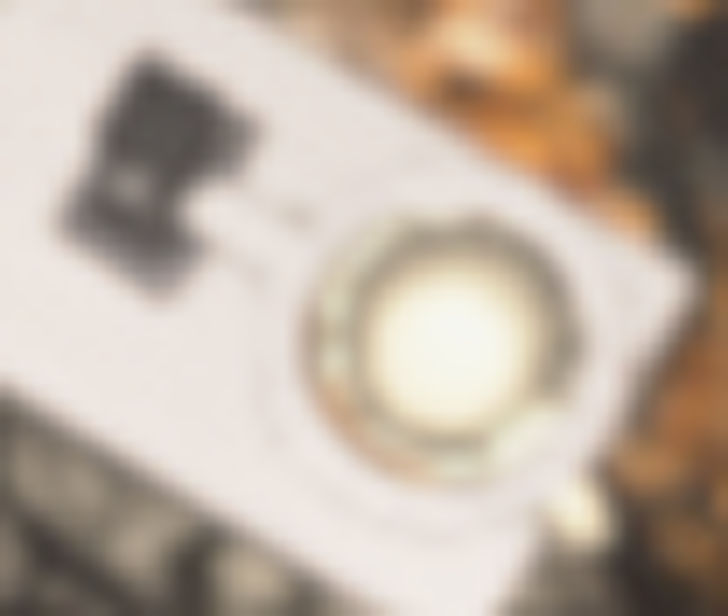

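View pics/t0d.png

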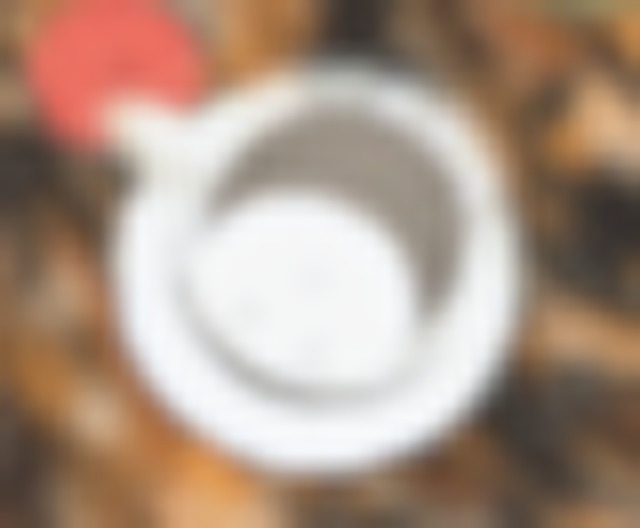

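```bash
python3 - <<'E'
from h import *
print("ring scene",onz("scene",282.75,224,.082)); print("ring top",onz("top",296.2,202.4,.082))
print(tri(("scene",282.75,224),("top",296.2,202.4)))
print("dr fl",onz("top",324.5,151.7,.045),"rim",onz("top",325,149.3,.081),"handle tip",onz("top",305+140/16,135+130/16,.063))
my=np.array([-.5386,-.8425])
for n,o in (("t",(.4053,-.2583)),("s",(.4013,-.2672))): print(n,np.array(o)+.08*my)
s=manip.state(); print(s['tool_pos'])
# gripper fingertips projections
for z in (.23,.25): print(proj("scene",(*s['tool_pos'][:2],z)),proj("top",(*s['tool_pos'][:2],z)))
E
```

```text
ring scene [ 0.35570807 -0.33534588  0.082     ]
ring top [ 0.36142478 -0.32532987  0.082     ]
(array([ 0.36464098, -0.32772942,  0.06594509]), np.float64(0.003618822694742121))
dr fl [ 0.53748025 -0.42963411  0.045     ] rim [ 0.53713516 -0.42690528  0.081     ] handle tip [ 0.56383688 -0.39237609  0.063     ]
t [ 0.362212 -0.3257  ]
s [ 0.358212 -0.3346  ]
[ 0.28329917 -0.55649586  0.23819018]
[348.16561702 256.6800096 ] [379.3513458  220.67754524]
[349.78016684 251.59203562] [381.01233966 220.08477935]
```

Emit:
step_arm(
  deltas=[
    [0.04, -0.0345, -0.005, 0, 0, -0.09, -1],
    [0.08, -0.069, -0.005, 0, 0, -0.18, -1],
    [0.12, -0.1037, -0.005, 0, 0, -0.265, -1],
    [0.16, -0.138, -0.005, 0, 0, -0.35, -1],
    [0.2, -0.173, -0.005, 0, 0, -0.44, -1],
    [0.23, -0.1985, -0.005, 0, 0, -0.51, -1],
    [0.24, -0.2075, 0, 0, 0, -0.53, -1],
    [0.24, -0.2075, 0, 0, 0, -0.53, -1],
    [0.24, -0.2075, 0, 0, 0, -0.53, -1],
  ],
)

```text
time: 1.0
tool_pos: [0.4031, -0.2631, 0.239]
tool_rot: [-0.0, 0.877, 0.48, -0.0]
contact_force: [0.3, -0.6, 1.1]
gripper_width: 0.997
```

```bash
python3 - <<'E'
from h import *
t=manip.grab_frame("top")[:,:,::-1];s=manip.grab_frame("scene")[:,:,::-1]
cv2.imwrite("pics/t1.png",t);cv2.imwrite("pics/s1.png",s)
st=manip.state();print(st['time'],st['tool_pos'],st['tool_rot'],st['joint_pos'],st['gripper_width'])
from scipy.spatial.transform import Rotation as Ro
q=st['tool_rot'];R=Ro.from_quat([*q[1:],q[0]]).as_matrix();print(R)
for sg in (-1,1):
  for off in (-.0425,.0425): 
    X=st['tool_pos']+R@[0,off*1.0,.008-.013]; print(off,proj("scene",X),proj("top",X)); 
crop(s,225,125,345,245,6,"pics/s1c.png");crop(t,220,140,340,240,6,"pics/t1c.png")
E
```

```text
1.1 [ 0.40292954 -0.2640882   0.23925864] [-5.63194707e-06  8.77736896e-01  4.79142884e-01 -1.92768605e-04] [-7.34604177e-01 -3.01148113e-01  1.93584632e+00 -3.60927134e-04
  1.50703238e+00 -1.63140738e-01] 0.9964694869473306
[[ 5.40844118e-01  8.41122774e-01 -3.43797249e-04]
 [ 8.41122779e-01 -5.40844192e-01 -1.74840675e-04]
 [-3.33003219e-04 -1.94614146e-04 -9.99999926e-01]]
-0.0425 [260.26350172 162.95555782] [270.78192024 194.26478999]
0.0425 [291.88798553 156.16296336] [285.72054291 169.93715087]
-0.0425 [260.26350172 162.95555782] [270.78192024 194.26478999]
0.0425 [291.88798553 156.16296336] [285.72054291 169.93715087]
```

View pics/s1c.png

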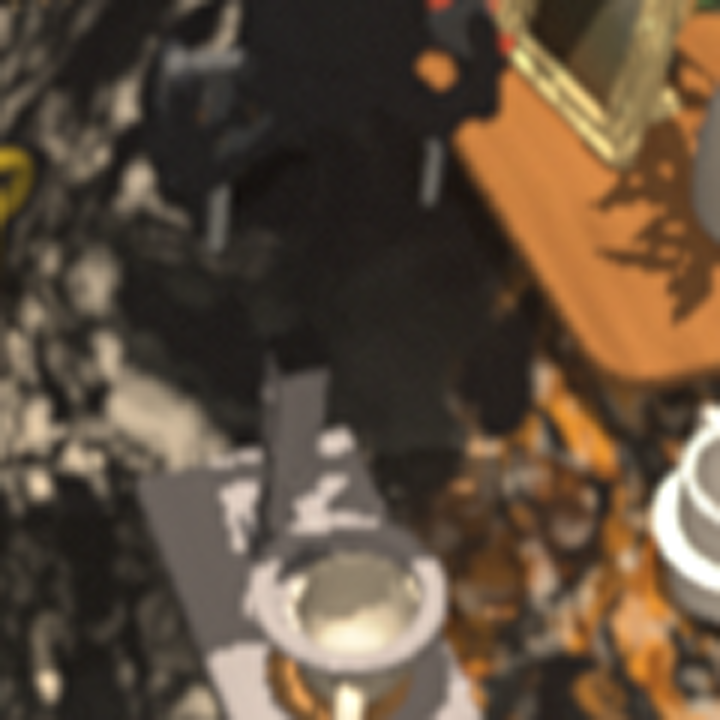

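View pics/t1c.png

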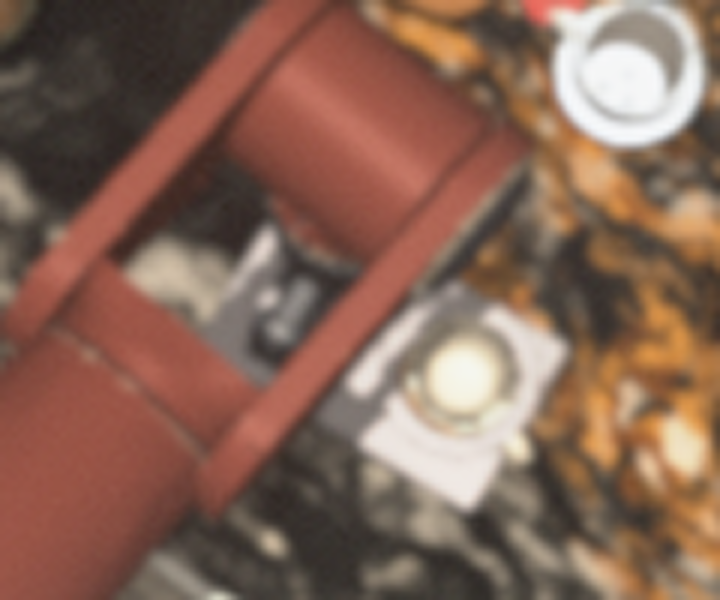

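```bash
python3 - <<'E'
from h import *
from scipy.spatial.transform import Rotation as Ro
st=manip.state();q=st['tool_rot'];R=Ro.from_quat([*q[1:],q[0]]).as_matrix()
for zz in (.008,-.005):
  for y in (-.0515,-.0425,.0425,.0515): print(zz,y,((proj("scene",st['tool_pos']+R@[-.011,y,zz])+.5-[225,125])*6).round(1))
crop(cv2.imread("pics/s1.png"),250,140,305,180,14,"pics/s1d.png")
E
```

```text
0.008 -0.0515 [201.3 274.8]
0.008 -0.0425 [221.7 270.4]
0.008 0.0425 [410.9 229.1]
0.008 0.0515 [430.6 224.8]
-0.005 -0.0515 [202.3 253.4]
-0.005 -0.0425 [222.9 249. ]
-0.005 0.0425 [413.5 207.8]
-0.005 0.0515 [433.4 203.5]
```

View pics/s1d.png

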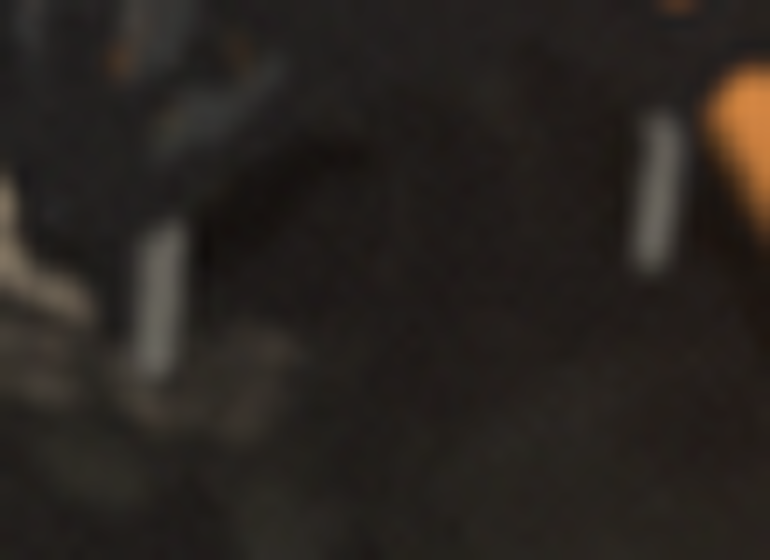

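Emit:
step_arm(
  deltas=[
    [0, 0, 0.04, 0, 0, 0, -1],
    [0, 0, 0.08, 0, 0, 0, -1],
    [0, 0, 0.105, 0, 0, 0, -1],
    [0, 0, 0.115, 0, 0, 0, -1],
    [0, 0, 0.115, 0, 0, 0, -1],
  ],
)

```text
time: 1.6
tool_pos: [0.4022, -0.2634, 0.1229]
tool_rot: [-0.001, 0.878, 0.479, -0.001]
contact_force: [-0.6, -0.6, 0.2]
gripper_width: 1.002
```

```bash
python3 - <<'E'
from h import *
from scipy.spatial.transform import Rotation as Ro
s=manip.grab_frame("scene")[:,:,::-1]
cv2.imwrite("pics/s2.png",s)
st=manip.state();print(st['time'],st['tool_pos'],st['contact_force'])
q=st['tool_rot'];R=Ro.from_quat([*q[1:],q[0]]).as_matrix()
for y in (-.047,.047): print(y,((proj("scene",st['tool_pos']+R@[-.011,y,-.005])+.5-[245,155])*12).round(1))
crop(s,245,155,310,205,12,"pics/s2c.png")
E
```

```text
1.65 [ 0.40318071 -0.26401866  0.12467279] [-0.00548085  0.66318402  0.23008814]
-0.047 [167.5 495.5]
0.047 [561.6 404.9]
```

View pics/s2c.png

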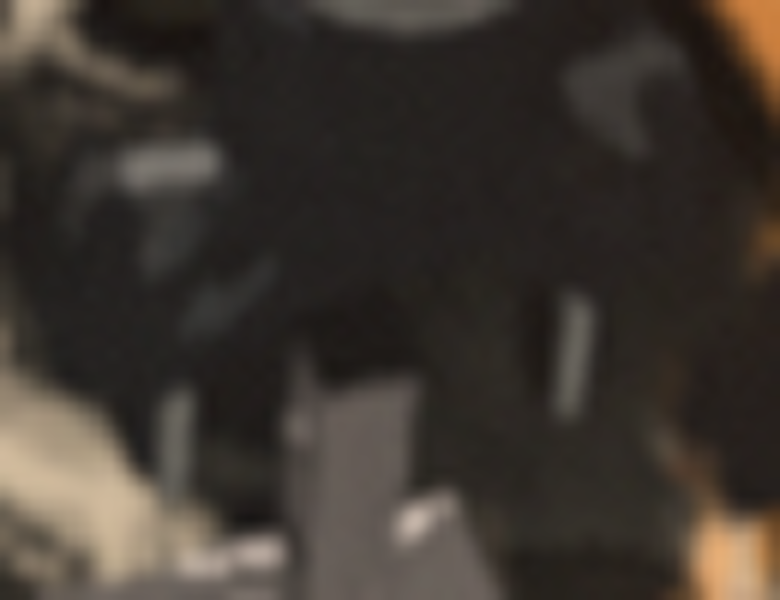

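Emit:
step_arm(
  deltas=[
    [0, -0.003, 0.002, 0, 0, 0, 0.06],
    [0, -0.003, 0.005, 0, 0, 0, 0.06],
    [0, -0.003, 0.005, 0, 0, 0, 0.06],
    [0, -0.003, 0.005, 0, 0, 0, 0.06],
    [0, -0.003, 0.005, 0, 0, 0, 0.06],
  ],
)

```text
time: 2.15
tool_pos: [0.4009, -0.2617, 0.1197]
tool_rot: [0.0, 0.877, 0.48, 0.0]
contact_force: [0.7, 0.3, 0.4]
gripper_width: 0.471
```

```bash
python3 - <<'E'
from h import *
s=manip.grab_frame("scene")[:,:,::-1]
cv2.imwrite("pics/s3.png",s)
st=manip.state();print(st['time'],st['tool_pos'],st['contact_force'],st['gripper_width'])
crop(s,250,165,305,205,14,"pics/s3c.png")
E
```

```text
2.2 [ 0.40090602 -0.26164845  0.11961282] [ 0.77100918 -0.41961341  1.01029354] 0.47449257637896436
```

View pics/s3c.png

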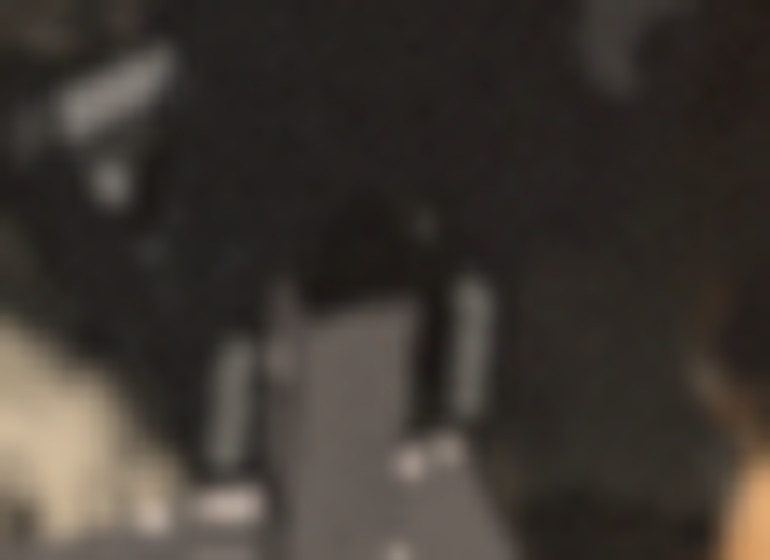

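Emit:
step_arm(
  deltas=[
    [0, 0, 0, 0, 0, 0, 0.3],
    [0, 0, 0, 0, 0, 0, 0.38],
    [0, 0, 0, 0, 0, 0, 0.42],
    [0, 0, 0, 0, 0, 0, 0.42],
  ],
)

```text
time: 2.6
tool_pos: [0.4013, -0.2619, 0.1195]
tool_rot: [0.001, 0.877, 0.48, 0.001]
contact_force: [4.6, -1.9, -2.5]
gripper_width: 0.291
```

Emit:
step_arm(
  deltas=[
    [0, 0.001, 0, 0, 0, 0, 0.42],
    [0, 0.0015, 0, 0, 0, 0, 0.42],
    [0, 0.0015, 0, 0, 0, 0, 0.42],
  ],
)

```text
time: 2.9
tool_pos: [0.4015, -0.262, 0.1191]
tool_rot: [-0.001, 0.877, 0.48, -0.0]
contact_force: [-1.8, 0.3, 1.5]
gripper_width: 0.294
```

Emit:
step_arm(
  deltas=[
    [0, 0, 0, 0, 0, 0, 0.46],
    [0, 0, 0, 0, 0, 0, 0.5],
    [0, 0, 0, 0, 0, 0, 0.6],
    [0, 0, 0, 0, 0, 0, 0.6],
  ],
)

```text
time: 3.3
tool_pos: [0.4017, -0.2622, 0.1193]
tool_rot: [-0.001, 0.877, 0.48, -0.0]
contact_force: [-3.5, 1.9, 2.6]
gripper_width: 0.277
```

Emit:
step_arm(
  deltas=[
    [0, 0, 0, 0, 0, 0, 1],
    [0, 0, 0, 0, 0, 0, 1],
    [0, 0, 0, 0, 0, 0, 1],
  ],
)

```text
time: 3.6
tool_pos: [0.4017, -0.2622, 0.1193]
tool_rot: [-0.0, 0.877, 0.48, -0.0]
contact_force: [-4.9, 3.4, 3.2]
gripper_width: 0.276
```

Emit:
step_arm(
  deltas=[
    [0, -0.0005, 0, 0, 0, 0, 1],
    [0, -0.001, 0, 0, 0, 0, 1],
    [0, -0.001, 0, 0, 0, 0, 1],
  ],
)

```text
time: 3.9
tool_pos: [0.4016, -0.2621, 0.1193]
tool_rot: [0.001, 0.877, 0.48, 0.0]
contact_force: [0.7, -0.7, -0.6]
gripper_width: 0.275
```

```bash
python3 - <<'E'
from h import *
s=manip.grab_frame("scene")[:,:,::-1]
cv2.imwrite("pics/s4.png",s)
st=manip.state();print(st['time'],st['tool_pos'],st['contact_force'],st['ft_torque'],st['gripper_width'])
crop(s,240,165,310,225,11,"pics/s4c.png")
E
```

```text
3.95 [ 0.40160156 -0.26211424  0.11930015] [ 0.96349585 -0.6142485  -1.09870589] [0.14026816 0.15093279 0.02233757] 0.27864194083381166
```

View pics/s4c.png

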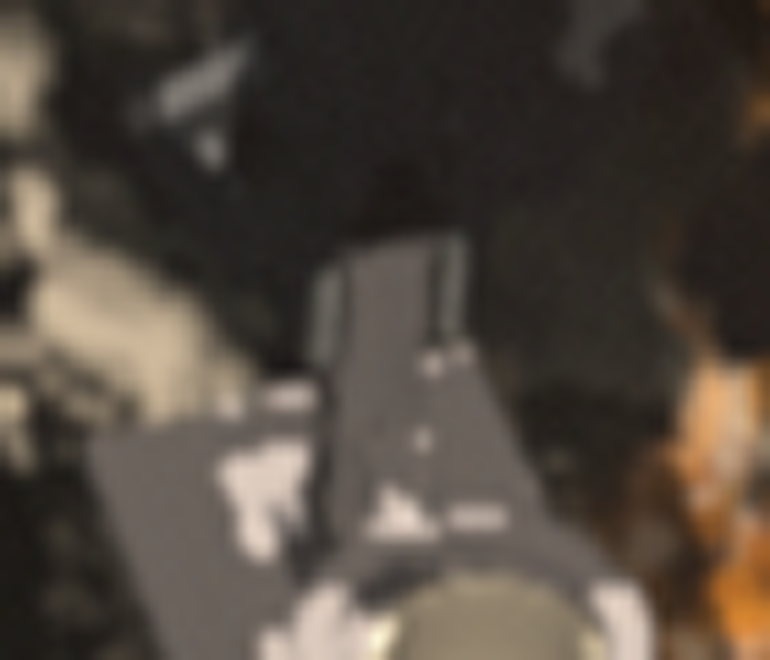

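Emit:
step_arm(
  deltas=[
    [0, 0, 0, 0, 0, 0, 0.33],
    [0, 0, 0, 0, 0, 0, 0.33],
    [0, 0, 0.004, 0, 0, 0, 0.33],
    [0, 0, 0.007, 0, 0, 0, 0.33],
    [0, 0, 0.007, 0, 0, 0, 0.42],
    [0, 0, 0.007, 0, 0, 0, 0.5],
    [0, 0, 0.007, 0, 0, 0, 0.8],
    [0, 0, 0.007, 0, 0, 0, 1],
    [0, 0, 0.007, 0, 0, 0, 1],
  ],
)

```text
time: 4.85
tool_pos: [0.4013, -0.2619, 0.1123]
tool_rot: [0.0, 0.877, 0.48, 0.0]
contact_force: [3.9, -3.5, -2.7]
gripper_width: 0.279
```

Emit:
step_arm(
  deltas=[
    [0, 0.0007, 0, 0, 0, 0, 1],
    [0, 0.0007, -0.001, 0, 0, 0, 1],
    [0, 0.0007, -0.001, 0, 0, 0, 1],
  ],
)

```text
time: 5.15
tool_pos: [0.4014, -0.262, 0.1128]
tool_rot: [-0.0, 0.877, 0.48, -0.0]
contact_force: [2.9, -2.3, -4.9]
gripper_width: 0.276
```

Emit:
step_arm(
  deltas=[
    [0, 0.0004, -0.001, 0, 0, 0, 1],
    [0, 0.0004, -0.001, 0, 0, 0, 1],
  ],
)

```text
time: 5.35
tool_pos: [0.4016, -0.2621, 0.1138]
tool_rot: [-0.001, 0.877, 0.48, -0.0]
contact_force: [2.3, -2.8, -4.4]
gripper_width: 0.276
```

Emit:
step_arm(
  deltas=[
    [0, 0.0003, -0.0005, 0, 0, 0, 1],
    [0, 0.0003, -0.001, 0, 0, 0, 1],
    [0, 0.0003, -0.001, 0, 0, 0, 1],
  ],
)

```text
time: 5.65
tool_pos: [0.4016, -0.2621, 0.1148]
tool_rot: [-0.001, 0.877, 0.48, -0.001]
contact_force: [0.5, -0.2, -4.8]
gripper_width: 0.277
```

Emit:
step_arm(
  deltas=[
    [0, 0, -0.0005, 0, 0, 0, 1],
    [0, 0, -0.001, 0, 0, 0, 1],
    [0, 0, -0.001, 0, 0, 0, 1],
  ],
)

```text
time: 5.95
tool_pos: [0.4017, -0.2622, 0.1157]
tool_rot: [-0.001, 0.877, 0.48, -0.001]
contact_force: [-1.2, -0.3, -7.7]
gripper_width: 0.278
```

Emit:
step_arm(
  deltas=[
    [0, -0.0002, -0.0005, 0, 0, 0, 1],
    [0, -0.0002, -0.001, 0, 0, 0, 1],
    [0, -0.0002, -0.001, 0, 0, 0, 1],
  ],
)

```text
time: 6.25
tool_pos: [0.4016, -0.2621, 0.1164]
tool_rot: [-0.001, 0.877, 0.48, -0.0]
contact_force: [-1.4, -2.4, -10.7]
gripper_width: 0.274
```

Emit:
step_arm(
  deltas=[
    [0, 0, -0.0005, 0, 0, 0, 1],
    [0, 0, -0.0005, 0, 0, 0, 1],
  ],
)

```text
time: 6.45
tool_pos: [0.4016, -0.2621, 0.117]
tool_rot: [-0.001, 0.877, 0.48, -0.0]
contact_force: [-0.4, -1.1, -13.6]
gripper_width: 0.279
```

Emit:
step_arm(
  deltas=[
    [0, 0, -0.0003, 0, 0, 0, 1],
    [0, 0, -0.0003, 0, 0, 0, 1],
  ],
)

```text
time: 6.65
tool_pos: [0.4016, -0.2621, 0.1176]
tool_rot: [-0.001, 0.877, 0.48, -0.0]
contact_force: [-2.5, -0.8, -13.5]
gripper_width: 0.279
```

```bash
python3 - <<'E'
from h import *
s=manip.grab_frame("scene")[:,:,::-1]
cv2.imwrite("pics/s5.png",s)
st=manip.state();print(st['time'],st['tool_pos'],st['contact_force'],st['ft_torque'],st['gripper_width'])
crop(s,240,165,310,225,11,"pics/s5c.png")
E
```

```text
6.7 [ 0.40162883 -0.26213353  0.11759315] [ -1.52266701  -2.12379477 -13.22883033] [ 0.24905008  1.06522614 -0.05786024] 0.27974365895994324
```

View pics/s5c.png

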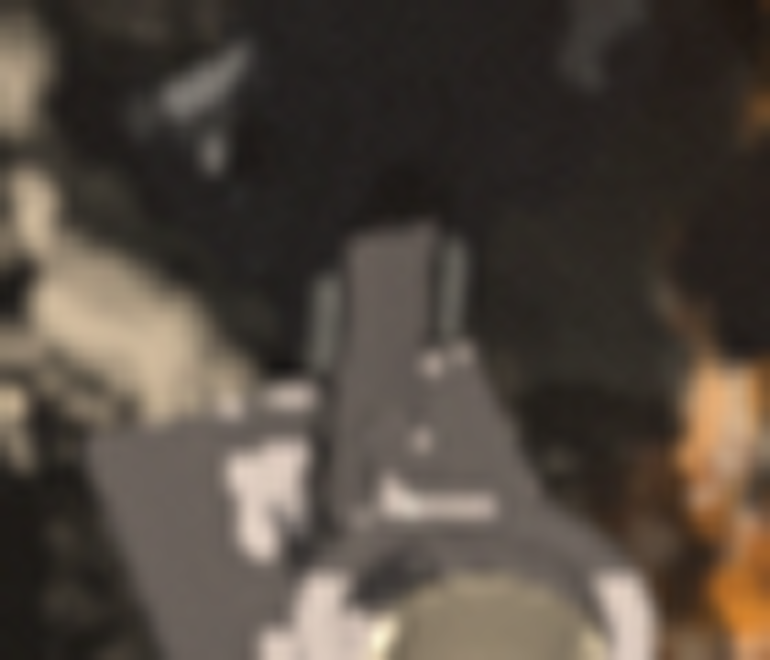

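Emit:
step_arm(
  deltas=[
    [0, 0, -0.0005, 0, 0, 0, 1],
    [0, 0, -0.0005, 0, 0, 0, 1],
  ],
)

```text
time: 6.9
tool_pos: [0.4017, -0.2622, 0.1183]
tool_rot: [-0.001, 0.877, 0.48, -0.0]
contact_force: [-3.5, -0.9, -12.4]
gripper_width: 0.28
```

Emit:
step_arm(
  deltas=[
    [0, -0.0002, -0.0005, 0, 0, 0, 1],
    [0, -0.0004, -0.001, 0, 0, 0, 1],
    [0, -0.0004, -0.001, 0, 0, 0, 1],
  ],
)

```text
time: 7.2
tool_pos: [0.4017, -0.2622, 0.1204]
tool_rot: [-0.0, 0.877, 0.48, -0.0]
contact_force: [-7.0, 2.3, -3.9]
gripper_width: 0.278
```

Emit:
step_arm(
  deltas=[
    [0, -0.0008, -0.001, 0, 0, 0, 1],
    [0, -0.0008, -0.003, 0, 0, 0, 1],
    [0, -0.0008, -0.005, 0, 0, 0, 1],
  ],
)

```text
time: 7.5
tool_pos: [0.4016, -0.2621, 0.1258]
tool_rot: [0.001, 0.877, 0.48, 0.0]
contact_force: [-3.5, 0.9, -5.3]
gripper_width: 0.281
```

Emit:
step_arm(
  deltas=[
    [0, -0.0004, -0.002, 0, 0, 0, 1],
    [0, -0.0004, -0.004, 0, 0, 0, 1],
    [0, -0.0004, -0.006, 0, 0, 0, 1],
    [0, -0.0004, -0.008, 0, 0, 0, 1],
    [0, -0.0004, -0.01, 0, 0, 0, 1],
    [0, -0.0004, -0.012, 0, 0, 0, 1],
  ],
)

```text
time: 8.1
tool_pos: [0.4013, -0.262, 0.1373]
tool_rot: [0.001, 0.877, 0.48, 0.0]
contact_force: [-0.3, 0.3, -4.9]
gripper_width: 0.272
```

Emit:
step_arm(
  deltas=[
    [0, 0, -0.001, 0, 0, 0, 1],
    [0, 0, -0.002, 0, 0, 0, 1],
    [0, 0, -0.003, 0, 0, 0, 1],
  ],
)

```text
time: 8.4
tool_pos: [0.4013, -0.2619, 0.1399]
tool_rot: [0.001, 0.877, 0.48, 0.0]
contact_force: [1.6, -1.1, -6.1]
gripper_width: 0.273
```

Emit:
step_arm(
  deltas=[
    [0, 0, -0.001, 0, 0, 0, 1],
    [0, 0, -0.002, 0, 0, 0, 1],
  ],
)

```text
time: 8.6
tool_pos: [0.4012, -0.2619, 0.1419]
tool_rot: [0.001, 0.877, 0.48, 0.0]
contact_force: [0.0, -1.5, -5.4]
gripper_width: 0.275
```

Emit:
step_arm(
  deltas=[
    [0, 0, -0.001, 0, 0, 0, 1],
    [0, 0, -0.001, 0, 0, 0, 1],
  ],
)

```text
time: 8.8
tool_pos: [0.4012, -0.2619, 0.1431]
tool_rot: [0.001, 0.877, 0.48, 0.0]
contact_force: [1.1, -1.6, -5.3]
gripper_width: 0.277
```

Emit:
step_arm(
  deltas=[
    [0, 0, -0.001, 0, 0, 0, 1],
    [0, 0, -0.0015, 0, 0, 0, 1],
  ],
)

```text
time: 9.0
tool_pos: [0.4011, -0.2619, 0.1444]
tool_rot: [0.001, 0.877, 0.48, 0.0]
contact_force: [1.9, -1.8, -5.1]
gripper_width: 0.278
```

Emit:
step_arm(
  deltas=[
    [0, 0, -0.001, 0, 0, 0, 1],
    [0, 0, -0.0015, 0, 0, 0, 1],
  ],
)

```text
time: 9.2
tool_pos: [0.4011, -0.2618, 0.1459]
tool_rot: [0.0, 0.877, 0.48, 0.0]
contact_force: [2.7, -3.5, -5.9]
gripper_width: 0.276
```

Emit:
step_arm(
  deltas=[
    [0, 0.0004, -0.001, 0, 0, 0, 1],
    [0, 0.0004, -0.0015, 0, 0, 0, 1],
  ],
)

```text
time: 9.4
tool_pos: [0.4012, -0.2619, 0.1472]
tool_rot: [0.0, 0.877, 0.48, 0.0]
contact_force: [2.5, -2.6, -4.5]
gripper_width: 0.279
```

Emit:
step_arm(
  deltas=[
    [0, 0.0002, -0.001, 0, 0, 0, 1],
    [0, 0.0002, -0.0015, 0, 0, 0, 1],
  ],
)

```text
time: 9.6
tool_pos: [0.4014, -0.262, 0.1491]
tool_rot: [0.0, 0.877, 0.48, -0.0]
contact_force: [3.3, -1.0, -2.6]
gripper_width: 0.277
```

Emit:
step_arm(
  deltas=[
    [0, 0.0002, -0.0005, 0, 0, 0, 1],
    [0, 0.0002, -0.001, 0, 0, 0, 1],
    [0, 0.0002, -0.001, 0, 0, 0, 1],
  ],
)

```text
time: 9.9
tool_pos: [0.4015, -0.2621, 0.1499]
tool_rot: [-0.0, 0.877, 0.48, -0.0]
contact_force: [1.3, -1.0, -0.9]
gripper_width: 0.277
```

```bash
python3 - <<'E'
from h import *
s=manip.grab_frame("scene")[:,:,::-1]
cv2.imwrite("pics/s6.png",s)
st=manip.state();print(st['time'],st['tool_pos'],st['contact_force'],st['ft_torque'],st['gripper_width'])
crop(s,245,150,305,215,11,"pics/s6c.png")
E
```

```text
9.95 [ 0.40150627 -0.26207835  0.14990668] [ 2.52402228  0.09928118 -0.81213081] [ 0.2810212   0.62867396 -0.01296551] 0.27976354008795373
```

View pics/s6c.png

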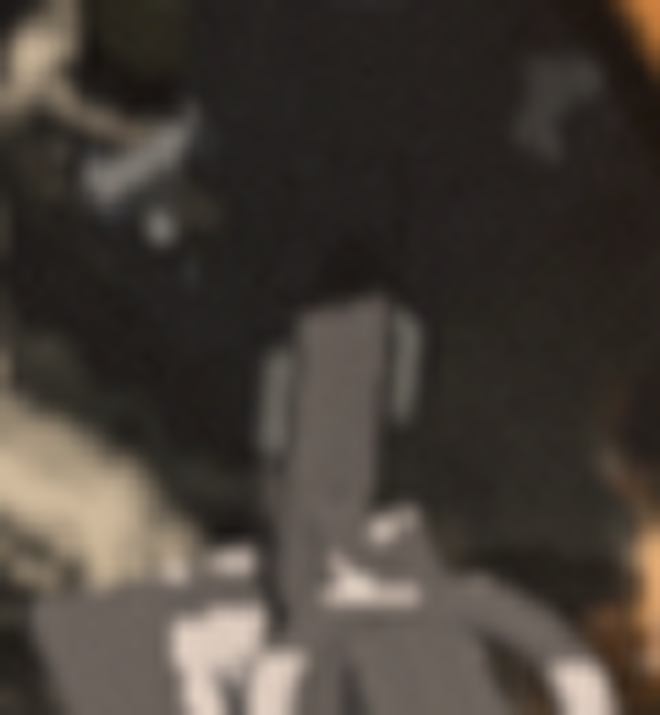

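Emit:
step_arm(
  deltas=[
    [0, -0.0002, -0.0005, 0, 0, 0, 1],
    [0, -0.0002, -0.001, 0, 0, 0, 1],
  ],
)

```text
time: 10.15
tool_pos: [0.4014, -0.262, 0.1507]
tool_rot: [0.0, 0.877, 0.48, 0.0]
contact_force: [1.6, -0.9, -2.2]
gripper_width: 0.278
```

```bash
python3 - <<'E'
from h import *
s=cv2.imread("pics/s6.png");a=cv2.imread("pics/s3.png")
f=lambda im:cv2.resize(np.clip(im[165:205,255:290].astype(float)*2,0,255).astype(np.uint8),None,fx=11,fy=11,interpolation=cv2.INTER_CUBIC)
cv2.imwrite("pics/cmp6.png",np.hstack([f(a),f(s)]))
E
```

```text
(no output)
```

View pics/cmp6.png

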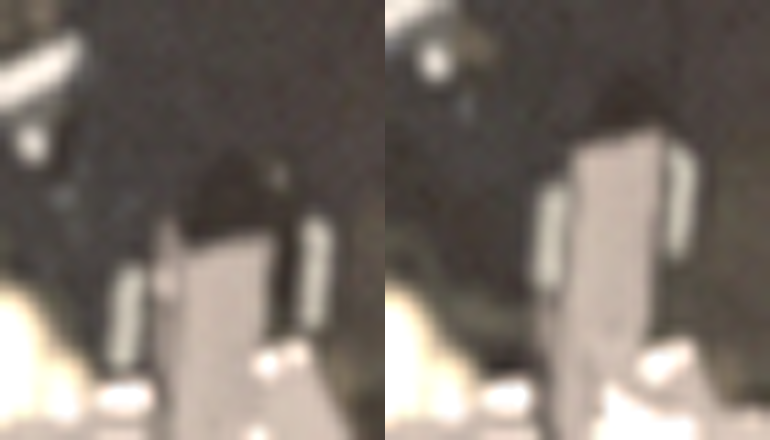

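Emit:
step_arm(
  deltas=[
    [0, 0, -0.0005, 0, 0, 0, 1],
    [0, 0, -0.001, 0, 0, 0, 1],
  ],
)

```text
time: 10.35
tool_pos: [0.4014, -0.262, 0.1517]
tool_rot: [0.0, 0.877, 0.48, 0.0]
contact_force: [2.1, -1.1, -2.9]
gripper_width: 0.279
```

Emit:
step_arm(
  deltas=[
    [0, -0.0003, -0.0005, 0, 0, 0, 1],
    [0, -0.0003, -0.001, 0, 0, 0, 1],
  ],
)

```text
time: 10.55
tool_pos: [0.4012, -0.2619, 0.1526]
tool_rot: [0.0, 0.877, 0.48, 0.0]
contact_force: [3.4, -2.1, -4.2]
gripper_width: 0.279
```

Emit:
step_arm(
  deltas=[
    [0, -0.0003, -0.0005, 0, 0, 0, 1],
    [0, -0.0003, -0.0008, 0, 0, 0, 1],
  ],
)

```text
time: 10.75
tool_pos: [0.4011, -0.2618, 0.1535]
tool_rot: [0.001, 0.877, 0.48, 0.0]
contact_force: [3.0, -2.3, -3.4]
gripper_width: 0.279
```

```bash
cat > cmp.py <<'E'
import sys
from h import *
s=np.ascontiguousarray(manip.grab_frame("scene")[:,:,::-1]);cv2.imwrite(f"pics/{sys.argv[1]}.png",s)
a=cv2.imread(f"pics/{sys.argv[2]}.png")
f=lambda im:cv2.resize(np.clip(im[160:200,255:290].astype(float)*2,0,255).astype(np.uint8),None,fx=11,fy=11,interpolation=cv2.INTER_CUBIC)
cv2.imwrite(f"pics/cmp_{sys.argv[1]}.png",np.hstack([f(a),f(s)]))
st=manip.state();print(st['time'],st['tool_pos'],st['contact_force'])
E
python3 cmp.py s7 s6
```

```text
10.8 [ 0.40108478 -0.26181258  0.15356717] [ 3.29532937 -2.90288561 -3.97962538]
```

View pics/cmp_s7.png

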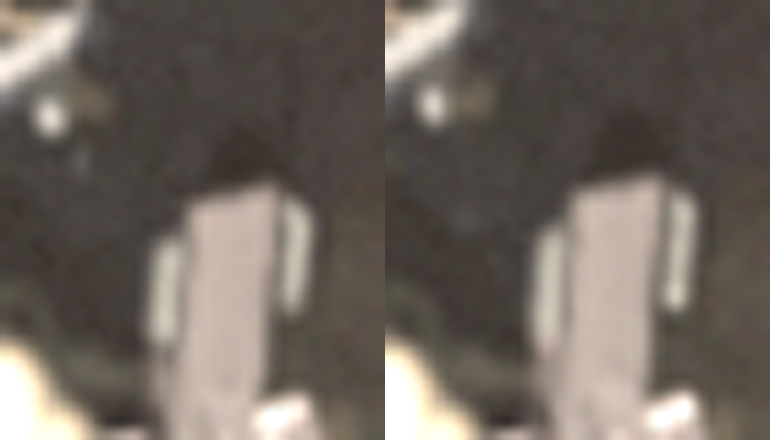

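```bash
cat > ed.py <<'E'
from h import *
from scipy.ndimage import gaussian_filter
import sys
def edge(fn,c0,c1,r0,r1):
    g=cv2.cvtColor(cv2.imread(fn),cv2.COLOR_BGR2GRAY).astype(float)
    out=[]
    for c in range(c0,c1):
        p=g[r0:r1,c]; d=np.diff(p); i=d.argmax(); 
        w=d[max(0,i-2):i+3].clip(0); out.append(r0+max(0,i-2)+.5+(w*np.arange(len(w))).sum()/w.sum())
    return np.round(out,2)
for f in sys.argv[1:]: print(f,edge(f"pics/{f}.png",274,279,160,195))
E
python3 ed.py s3 s4 s5 s6 s7
python3 - <<'E'
from h import *
ims=[cv2.resize(cv2.imread(f"pics/{n}.png")[180:245,255:310],None,fx=7,fy=7,interpolation=cv2.INTER_CUBIC) for n in("s6","s7")]
cv2.imwrite("pics/r67.png",np.hstack(ims))
E
```

```text
s3 [186.88 186.62 186.41 186.29 186.11]
s4 [186.81 186.62 186.44 186.37 186.04]
s5 [185.59 185.4  185.38 185.13 184.77]
s6 [177.56 177.4  177.19 176.83 176.63]
s7 [176.67 176.44 176.29 176.04 175.8 ]
```

View pics/r67.png

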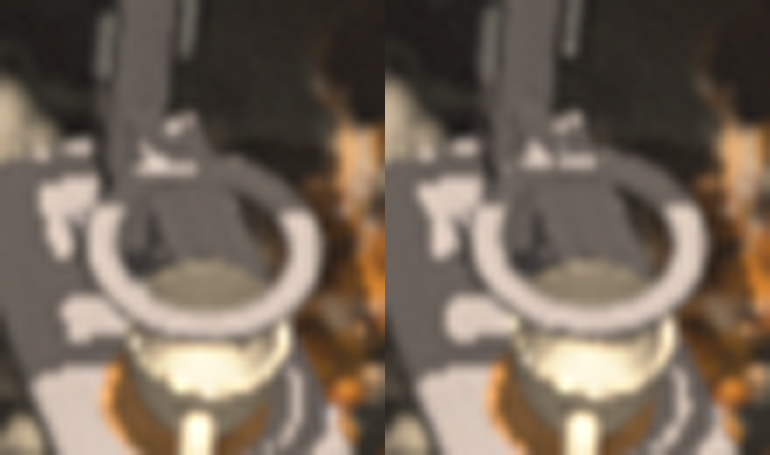

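Emit:
step_arm(
  deltas=[
    [0, 0.0003, -0.0005, 0, 0, 0, 1],
    [0, 0.0005, -0.001, 0, 0, 0, 1],
  ],
)

```text
time: 11.0
tool_pos: [0.4012, -0.2619, 0.1544]
tool_rot: [-0.0, 0.877, 0.48, -0.0]
contact_force: [4.1, -2.0, -4.4]
gripper_width: 0.276
```

Emit:
step_arm(
  deltas=[
    [0, 0, -0.0005, 0, 0, 0, 1],
    [0, 0, -0.001, 0, 0, 0, 1],
  ],
)

```text
time: 11.2
tool_pos: [0.4012, -0.2618, 0.1551]
tool_rot: [-0.0, 0.877, 0.48, -0.0]
contact_force: [4.0, -1.9, -7.5]
gripper_width: 0.272
```

Emit:
step_arm(
  deltas=[
    [0, 0.0003, -0.0005, 0, 0, 0, 1],
    [0, 0.0003, -0.0005, 0, 0, 0, 1],
  ],
)

```text
time: 11.4
tool_pos: [0.4012, -0.2619, 0.1552]
tool_rot: [-0.0, 0.877, 0.48, -0.0]
contact_force: [3.4, -2.3, -8.0]
gripper_width: 0.276
```

```bash
python3 cmp.py s8 s7; python3 ed.py s7 s8
```

```text
11.45 [ 0.40121369 -0.26190791  0.15527541] [ 3.74308814 -2.54628441 -8.25857038]
s7 [176.67 176.44 176.29 176.04 175.8 ]
s8 [176.34 176.07 175.75 175.63 175.44]
```

View pics/cmp_s8.png

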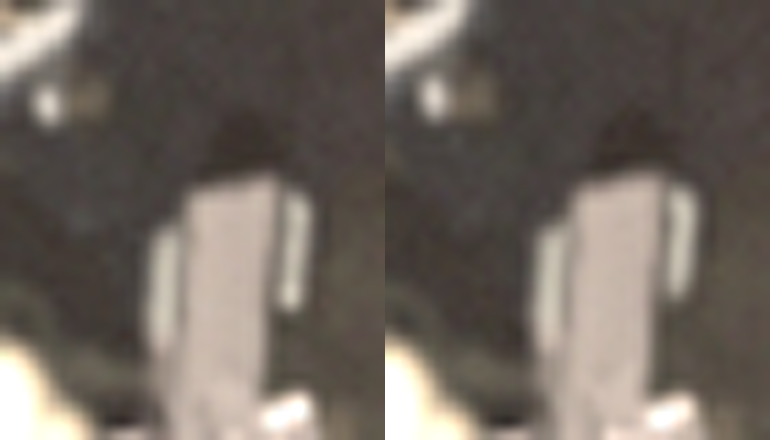

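Emit:
step_arm(
  deltas=[
    [0, 0.0002, 0.001, 0, 0, 0, 1],
    [0, 0.0003, 0.002, 0, 0, 0, 1],
    [0, 0.0003, 0.0025, 0, 0, 0, 1],
    [0, 0.0003, 0.0025, 0, 0, 0, 1],
  ],
)

```text
time: 11.85
tool_pos: [0.4015, -0.2621, 0.1536]
tool_rot: [-0.0, 0.877, 0.48, -0.0]
contact_force: [2.2, -1.5, -3.0]
gripper_width: 0.277
```

Emit:
step_arm(
  deltas=[
    [0, 0.0003, 0.0005, 0, 0, 0, 1],
    [0, 0.0003, 0.001, 0, 0, 0, 1],
    [0, 0.0003, 0.001, 0, 0, 0, 1],
  ],
)

```text
time: 12.15
tool_pos: [0.4016, -0.2622, 0.1522]
tool_rot: [-0.001, 0.877, 0.48, -0.0]
contact_force: [0.2, 0.2, -2.1]
gripper_width: 0.272
```

Emit:
step_arm(
  deltas=[
    [0, 0, 0.0005, 0, 0, 0, 1],
    [0, 0, 0.0007, 0, 0, 0, 1],
    [0, 0, 0.0007, 0, 0, 0, 1],
  ],
)

```text
time: 12.45
tool_pos: [0.4017, -0.2622, 0.1519]
tool_rot: [-0.001, 0.877, 0.48, -0.0]
contact_force: [-3.3, 1.5, 1.7]
gripper_width: 0.277
```

Emit:
step_arm(
  deltas=[
    [0, -0.0003, 0, 0, 0, 0, 0.4],
    [0, -0.0003, 0, 0, 0, 0, 0.3],
    [0, -0.0003, 0, 0, 0, 0, 0.0],
    [0, -0.0003, 0, 0, 0, 0, -0.5],
    [0, -0.0003, 0, 0, 0, 0, -1],
    [0, -0.0003, -0.02, 0, 0, 0, -1],
    [0, -0.0003, -0.06, 0, 0, 0, -1],
    [0, -0.0003, -0.1, 0, 0, 0, -1],
    [0, -0.0003, -0.12, 0, 0, 0, -1],
  ],
)

```text
time: 13.35
tool_pos: [0.4029, -0.2632, 0.2762]
tool_rot: [0.003, 0.877, 0.48, 0.001]
contact_force: [0.1, -0.4, 1.1]
gripper_width: 0.998
```

```bash
python3 cmp.py s9 s7; python3 ed.py s8 s9;python3 - <<'E'
from h import *
crop(cv2.imread("pics/s9.png"),230,150,370,250,5.5,"pics/s9c.png")
E
```

```text
13.4 [ 0.40370966 -0.26389058  0.27895484] [ 1.84083495 -1.46080592  2.3287568 ]
s8 [176.34 176.07 175.75 175.63 175.44]
s9 [177.02 176.76 176.49 176.4  176.18]
```

View pics/s9c.png

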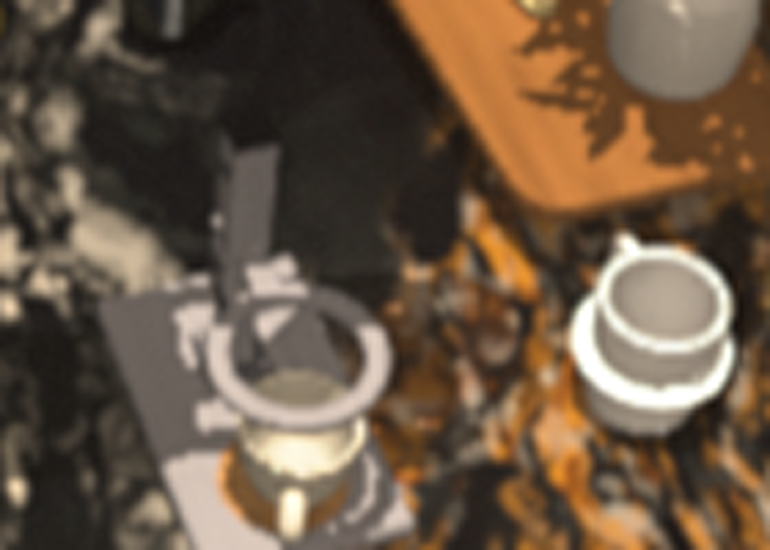

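View pics/cmp_s9.png

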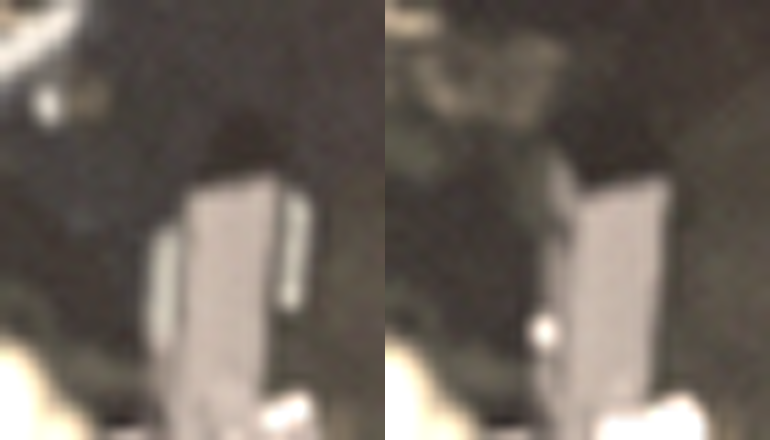

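```bash
python3 - <<'E'
from h import *
t=manip.grab_frame("top")[:,:,::-1].copy();cv2.imwrite("pics/t9.png",t)
s=cv2.imread("pics/s9.png")
crop(s,328,188,368,233,16,"pics/s9d.png");crop(t,305,135,345,168,16,"pics/t9d.png")
du=np.array([.75,.2])
print("rim scene",onz("scene",*(np.array([351.0,203.6])-du),.081),"flange sc",onz("scene",*(np.array([348.3,211.3])-du),.045))
E
```

```text
rim scene [ 0.53586225 -0.43470032  0.081     ] flange sc [ 0.53591608 -0.43313723  0.045     ]
```

View pics/s9d.png

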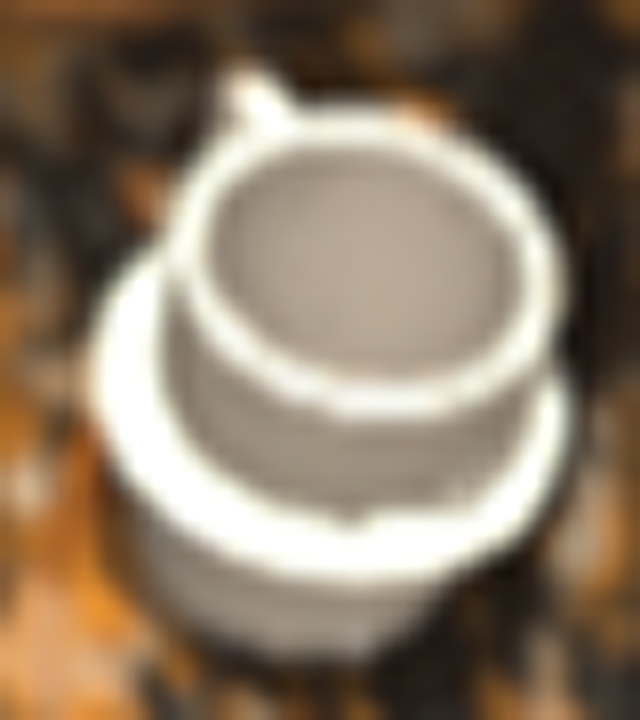

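View pics/t9d.png

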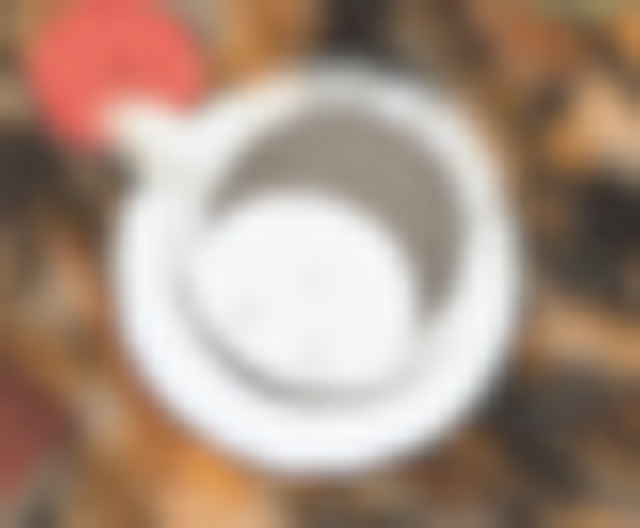

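Emit:
step_arm(
  deltas=[
    [-0.015, 0.045, 0, 0, 0, 0.02, -1],
    [-0.03, 0.09, 0, 0, 0, 0.04, -1],
    [-0.045, 0.135, 0.02, 0, 0, 0.06, -1],
    [-0.06, 0.175, 0.055, 0, 0, 0.06, -1],
    [-0.0687, 0.202, 0.1, 0, 0, 0.06, -1],
    [-0.0687, 0.202, 0.13, 0, 0, 0.06, -1],
    [-0.0687, 0.202, 0.13, 0, 0, 0.06, -1],
    [-0.0687, 0.202, 0.13, 0, 0, 0.06, -1],
  ],
)

```text
time: 14.25
tool_pos: [0.5338, -0.4281, 0.1398]
tool_rot: [-0.002, 0.891, 0.453, -0.001]
contact_force: [0.1, -0.1, 0.8]
gripper_width: 1.003
```

```bash
python3 - <<'E'
from h import *
s=manip.grab_frame("scene")[:,:,::-1].copy();cv2.imwrite("pics/s10.png",s)
st=manip.state();print(st['time'],st['tool_pos'],st['tool_rot'],st['contact_force'])
crop(s,315,165,375,235,11,"pics/s10c.png")
E
```

```text
14.3 [ 0.53487391 -0.42896769  0.14268422] [3.66253943e-04 8.91347761e-01 4.53319984e-01 1.61002417e-04] [-0.08492592 -0.60070743  1.06024617]
```

View pics/s10c.png

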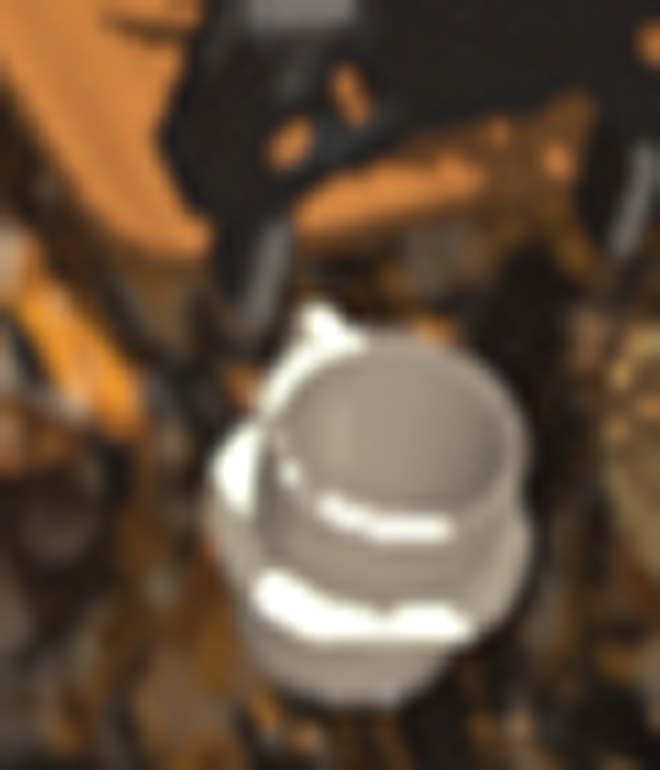

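```bash
python3 - <<'E'
from h import *
from scipy.spatial.transform import Rotation as Ro
p=np.array([.5349,-.4290,.1427]);q=[3.6e-4,.89135,.45332,1.6e-4];R=Ro.from_quat([*q[1:],q[0]]).as_matrix()
print(R[:,0],R[:,1])
for y in (-.047,0,.047): print(y,((proj("scene",p+R@[-.011,y,-.005])-[315,165]+.5)*11).round())
print("axis@.081",((proj("scene",[p[0],p[1],.081])-[315,165]+.5)*11).round(), ((proj("scene",np.array([p[0],p[1],.081])+.01*R[:,0])-[315,165]+.5)*11).round(),((proj("scene",np.array([p[0],p[1],.081])+.01*R[:,1])-[315,165]+.5)*11).round())
E
```

```text
[ 5.89003548e-01  8.08130447e-01 -4.11582354e-05] [ 8.08130216e-01 -5.89003340e-01  7.86831253e-04]
-0.047 [255. 313.]
0 [437. 279.]
0.047 [616. 246.]
axis@.081 [372. 419.] [357. 389.] [409. 412.]
```

Emit:
step_arm(
  deltas=[
    [-0.002, 0.004, 0.02, 0, 0, 0, -1],
    [-0.002, 0.004, 0.05, 0, 0, 0, -1],
    [-0.002, 0.004, 0.075, 0, 0, 0, -1],
    [-0.002, 0.004, 0.084, 0, 0, 0, -1],
    [-0.002, 0.004, 0.084, 0, 0, 0, -1],
  ],
)

```text
time: 14.8
tool_pos: [0.5363, -0.4325, 0.0567]
tool_rot: [-0.001, 0.891, 0.453, -0.0]
contact_force: [0.8, 0.0, 0.1]
gripper_width: 1.002
```

```bash
python3 - <<'E'
from h import *
s=manip.grab_frame("scene")[:,:,::-1].copy();cv2.imwrite("pics/s11.png",s)
st=manip.state();print(st['time'],st['tool_pos'],st['tool_rot'],st['contact_force'])
crop(s,315,165,375,235,11,"pics/s11c.png")
E
```

```text
14.85 [ 0.53705158 -0.43320614  0.05837236] [4.38331181e-04 8.91357758e-01 4.53300270e-01 1.43762012e-04] [ 0.39294605 -0.09788752  0.34694746]
```

View pics/s11c.png

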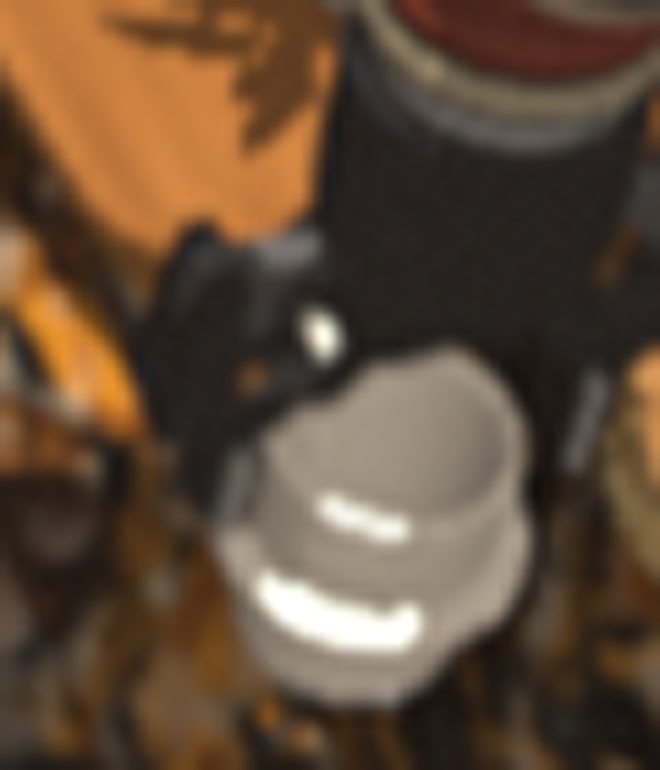

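Emit:
step_arm(
  deltas=[
    [0, 0, 0, 0, 0, 0, -0.75],
    [0, 0, 0, 0, 0, 0, -0.65],
    [0, 0, 0, 0, 0, 0, -0.6],
    [0, 0, 0, 0, 0, 0, -0.55],
    [0, 0, 0, 0, 0, 0, -0.5],
    [0, 0, 0, 0, 0, 0, -0.4],
    [0, 0, 0, 0, 0, 0, -0.3],
    [0, 0, 0, 0, 0, 0, 1],
    [0, 0, 0, 0, 0, 0, 1],
  ],
)

```text
time: 15.75
tool_pos: [0.537, -0.4333, 0.0589]
tool_rot: [0.0, 0.891, 0.453, 0.0]
contact_force: [-2.4, 1.1, 5.5]
gripper_width: 0.734
```

Emit:
step_arm(
  deltas=[
    [0, 0, -0.005, 0, 0, 0, 1],
    [0, 0, -0.02, 0, 0, 0, 1],
    [0, 0, -0.05, 0, 0, 0, 1],
    [0, 0, -0.08, 0, 0, 0, 1],
    [0, 0, -0.11, 0, 0, 0, 1],
    [0, 0, -0.14, 0, 0, 0, 1],
    [0, 0, -0.155, 0, 0, 0, 1],
    [0, 0, -0.16, 0, 0, 0, 1],
    [0, 0, -0.16, 0, 0, 0, 1],
    [0, 0, -0.16, 0, 0, 0, 1],
  ],
)

```text
time: 16.75
tool_pos: [0.5361, -0.4323, 0.2153]
tool_rot: [-0.002, 0.891, 0.453, -0.001]
contact_force: [-1.4, 0.5, -3.8]
gripper_width: 0.735
```

```bash
python3 - <<'E'
from h import *
s=manip.grab_frame("scene")[:,:,::-1].copy();cv2.imwrite("pics/s12.png",s)
st=manip.state();print(st['time'],st['tool_pos'],st['tool_rot'],st['contact_force'],st['gripper_width'])
crop(s,255,120,385,240,6,"pics/s12c.png")
E
```

```text
16.8 [ 0.53599158 -0.43225112  0.21497037] [-1.95899542e-03  8.91393844e-01  4.53224860e-01 -6.34560982e-04] [ 0.3372932  -0.30143631 -3.19585377] 0.7356507463159953
```

View pics/s12c.png

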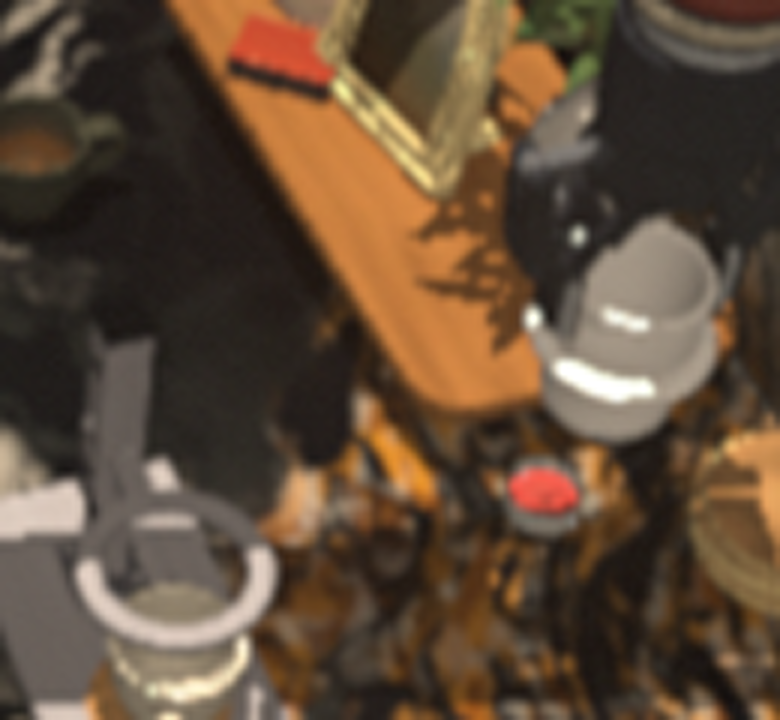

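Emit:
step_arm(
  deltas=[
    [-0.001, -0.015, 0, 0, 0, 0, 1],
    [-0.004, -0.045, 0, 0, 0, 0, 1],
    [-0.008, -0.08, 0, 0, 0, 0, 1],
    [-0.012, -0.115, 0, 0, 0, 0, 1],
    [-0.016, -0.15, 0, 0, 0, 0, 1],
    [-0.019, -0.18, 0, 0, 0, 0, 1],
    [-0.021, -0.198, 0, 0, 0, 0, 1],
    [-0.021, -0.205, 0, 0, 0, 0, 1],
    [-0.021, -0.205, 0, 0, 0, 0, 1],
    [-0.021, -0.205, 0, 0, 0, 0, 1],
  ],
)

```text
time: 17.8
tool_pos: [0.3592, -0.3295, 0.2174]
tool_rot: [-0.0, 0.891, 0.453, 0.0]
contact_force: [-0.0, -0.3, -2.7]
gripper_width: 0.733
```

```bash
python3 - <<'E'
from h import *
s=manip.grab_frame("scene")[:,:,::-1].copy();cv2.imwrite("pics/s13.png",s)
t=manip.grab_frame("top")[:,:,::-1].copy();cv2.imwrite("pics/t13.png",t)
st=manip.state();print(st['time'],st['tool_pos'],st['tool_rot'],st['contact_force'],st['gripper_width'])
crop(s,240,160,320,250,8,"pics/s13c.png");crop(t,250,150,330,230,7,"pics/t13c.png")
E
```

```text
17.9 [ 0.35936241 -0.32959086  0.21754777] [-1.05796381e-04  8.91314093e-01  4.53386343e-01  3.35864539e-05] [ 0.7902167   0.43195246 -2.06560072] 0.737404354286311
```

View pics/s13c.png

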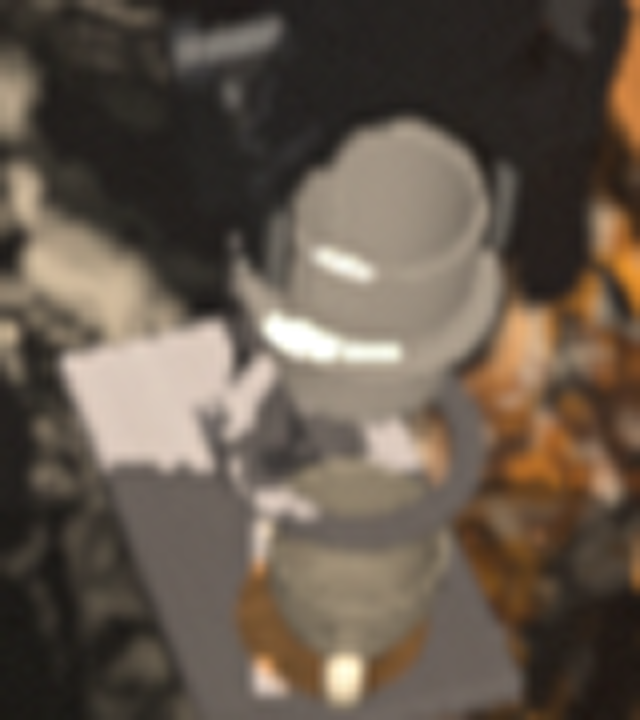

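View pics/t13c.png

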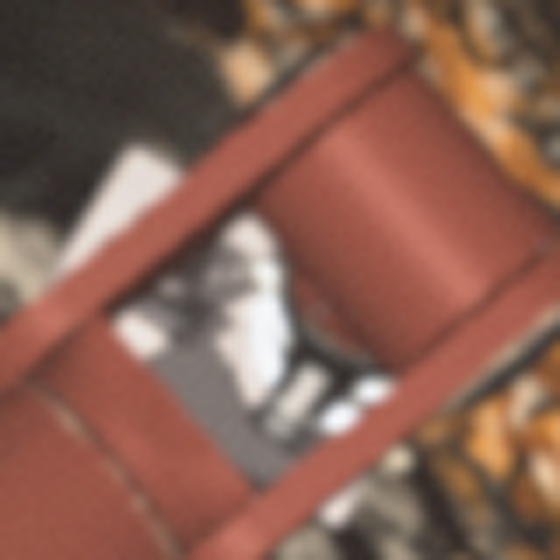

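```bash
python3 - <<'E'
from h import *
r=onz("scene",284.15,214.6,.1206);d=onz("scene",288.5,184.0,.2396);print("ring",r,"drip",d)
tx=np.array([.589,.808]);ty=np.array([.808,-.589]);e=(r-d)[:2];print("move tx",e@tx,"ty",e@ty)
# overlay: predicted rim/flange/ring ellipses
s=cv2.imread("pics/s13.png");k=12;x0,y0=258,165
im=cv2.resize(s[y0:y0+62,x0:x0+50],None,fx=k,fy=k,interpolation=cv2.INTER_CUBIC);im=np.clip(im*1.3,0,255).astype(np.uint8)
def circ(c,z,rad,col):
    a=np.linspace(0,2*np.pi,73);P=[(proj("scene",[c[0]+rad*np.cos(x),c[1]+rad*np.sin(x),z])-[x0,y0]+.5)*k for x in a]
    cv2.polylines(im,[np.int32(P)],True,col,1)
circ(d,.2396,.03275,(0,255,0));circ(d,.2036,.041,(0,255,255));circ(r,.1206,.044,(255,0,0));circ(r,.1206,.033,(255,0,0))
cv2.imwrite("pics/ov13.png",im)
E
```

```text
ring [ 0.35780683 -0.33490325  0.1206    ] drip [ 0.36056736 -0.33514175  0.2396    ]
move tx -0.0014332474781443968 ty -0.002370990448385703
```

View pics/ov13.png

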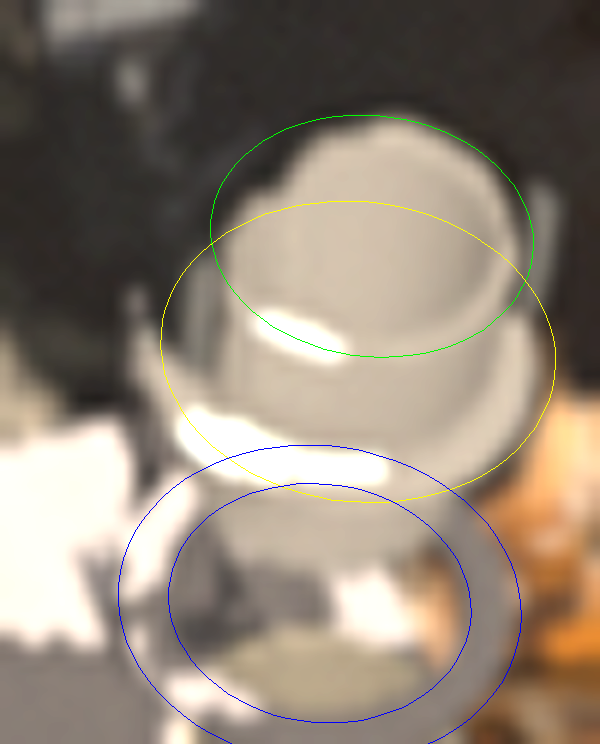

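```bash
python3 - <<'E'
from h import *
def box(c,z,rad):
    P=np.array([proj("scene",[c[0]+rad*np.cos(x),c[1]+rad*np.sin(x),z]) for x in np.linspace(0,6.283,181)]);return P.min(0).round(2),P.max(0).round(2)
def s9(p): return [((q-[328,188]+.5)*16).round() for q in p]
print("rim",s9(box((.5363,-.4346),.081,.03275)),"fl",s9(box((.5363,-.4346),.045,.041)))
print("top: flange", box((.5363,-.4346),.045,.041))
f,cx,cy,R,t=cal("scene");print(f,(R@[.536,-.434,.06]+t),(R@[.358,-.333,.1]+t))
E
```

```text
rim [array([176., 109.]), array([554., 401.])] fl [array([ 97., 202.]), array([562., 566.])]
top: flange (array([333.58, 200.15]), array([362.6 , 222.86]))
483.9525038061836 [0.28010986 0.0504211  1.36412408] [0.08936445 0.07665425 1.28404282]
```

```bash
python3 - <<'E'
from h import *
r=onz("scene",284.15,214.6,.1206);d=onz("scene",287.3,183.3,.2396);print("ring",r,"drip",d)
tx=np.array([.589,.808]);ty=np.array([.808,-.589]);e=(r-d)[:2];print("move tx",e@tx,"ty",e@ty)
st=manip.state()['tool_pos'];print("drip-tool in tool",(d[:2]-st[:2])@tx,(d[:2]-st[:2])@ty)
E
```

```text
ring [ 0.35780683 -0.33490325  0.1206    ] drip [ 0.36047915 -0.33155461  0.2396    ]
move tx -0.004279706194805144 ty -0.0001868911769976734
drip-tool in tool -0.0009289514741181368 0.0020589783043384303
```

Emit:
step_arm(
  deltas=[
    [-0.0015, 0, 0.005, 0, 0, 0, 1],
    [-0.0035, 0, 0.015, 0, 0, 0, 1],
    [-0.0035, 0, 0.03, 0, 0, 0, 1],
    [-0.0035, 0, 0.04, 0, 0, 0, 1],
    [-0.0035, 0, 0.045, 0, 0, 0, 1],
    [-0.0035, 0, 0.045, 0, 0, 0, 1],
    [-0.0035, 0, 0.045, 0, 0, 0, 1],
  ],
)

```text
time: 18.6
tool_pos: [0.3566, -0.3317, 0.1732]
tool_rot: [-0.001, 0.891, 0.453, -0.0]
contact_force: [-1.9, 3.7, 4.0]
gripper_width: 0.73
```

```bash
cat > ov.py <<'E'
from h import *
import sys
n=sys.argv[1]
s=manip.grab_frame("scene")[:,:,::-1].copy();cv2.imwrite(f"pics/{n}.png",s)
st=manip.state();p=st['tool_pos'];print(st['time'],p,st['contact_force'],st['gripper_width'])
k=12;x0,y0=258,172
im=cv2.resize(s[y0:y0+62,x0:x0+50],None,fx=k,fy=k,interpolation=cv2.INTER_CUBIC);im=np.clip(im*1.3,0,255).astype(np.uint8)
cv2.imwrite(f"pics/{n}c.png",im)
E
python3 ov.py s14
```

```text
18.65 [ 0.35668276 -0.33173085  0.17317146] [-1.4310514   3.96033068  5.22479648] 0.7298831258479019
```

View pics/s14c.png

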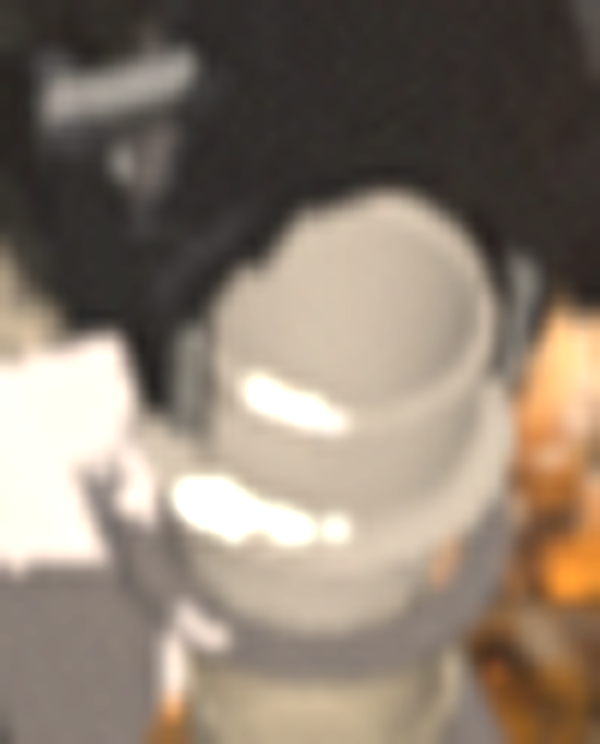

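Emit:
step_arm(
  deltas=[
    [0, 0, -0.006, 0, 0, 0, 1],
    [0, 0, -0.01, 0, 0, 0, 1],
    [0, 0, -0.01, 0, 0, 0, 1],
  ],
)

```text
time: 18.95
tool_pos: [0.357, -0.3325, 0.1831]
tool_rot: [0.001, 0.891, 0.453, 0.0]
contact_force: [-0.1, -0.5, -2.1]
gripper_width: 0.74
```

```bash
python3 ov.py s15; python3 ed.py s9 s15
```

```text
19.0 [ 0.35682999 -0.33231875  0.18280008] [ 0.9617601   0.29045829 -2.70348352] 0.7344511588609953
s9 [177.02 176.76 176.49 176.4  176.18]
s15 [172.88 188.27 193.15 192.63 191.89]
```

View pics/s15c.png

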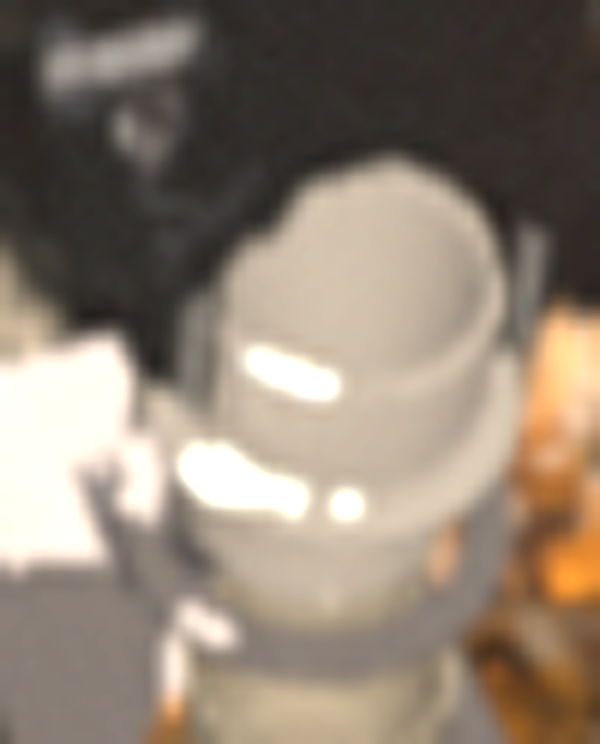

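```bash
cat > ov2.py <<'E'
from h import *
import sys
n=sys.argv[1];z=float(sys.argv[2]);dx,dy=float(sys.argv[3]),float(sys.argv[4])
L=z-.0589
s=cv2.imread(f"pics/{n}.png");k=12;x0,y0=258,172
im=cv2.resize(s[y0:y0+62,x0:x0+50],None,fx=k,fy=k,interpolation=cv2.INTER_CUBIC);im=np.clip(im*1.3,0,255).astype(np.uint8)
def circ(c,z,rad,col):
    a=np.linspace(0,2*np.pi,73);P=np.array([(proj("scene",[c[0]+rad*np.cos(x),c[1]+rad*np.sin(x),z])-[x0,y0]+.5)*k for x in a])
    cv2.polylines(im,[np.int32(P)],True,col,1);print(P.min(0).round(),P.max(0).round())
r=onz("scene",284.15,214.6,.1206)
d=r[:2]+dx*np.array([.589,.808])+dy*np.array([.808,-.589])
circ(r,.1206,.044,(255,0,0));circ(r,.1206,.033,(255,0,0))
circ(d,L+.081,.03275,(0,255,0));circ(d,L+.045,.041,(0,255,255));circ(d,L,.025,(0,0,255))
cv2.imwrite(f"pics/ov_{n}.png",im)
E
python3 ov2.py s15 .1828 0 0
```

```text
[118. 361.] [522. 680.]
[169. 400.] [471. 639.]
[192. 149.] [508. 391.]
[143. 231.] [530. 531.]
[206. 418.] [436. 600.]
```

View pics/ov_s15.png

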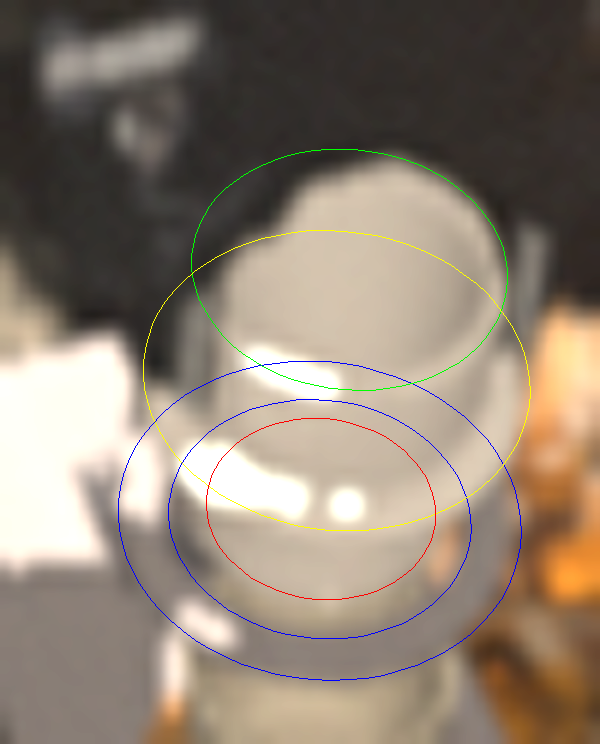

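Emit:
step_arm(
  deltas=[
    [0, 0, 0.004, 0, 0, 0, 1],
    [0, 0, 0.007, 0, 0, 0, 1],
    [0, 0, 0.008, 0, 0, 0, 1],
    [0, 0, 0.008, 0, 0, 0, 1],
  ],
)

```text
time: 19.4
tool_pos: [0.3566, -0.3319, 0.1743]
tool_rot: [-0.0, 0.891, 0.453, -0.0]
contact_force: [-0.3, 0.8, -2.7]
gripper_width: 0.731
```

```bash
cat > f.py <<'E'
from plant import manip
s=manip.state();print(round(s['time'],2),s['tool_pos'].round(4),s['contact_force'].round(2),s['ft_torque'].round(3),round(s['gripper_width'],4))
E
python3 f.py
```

```text
19.4 [ 0.3566 -0.3319  0.1743] [-0.3   0.76 -2.72] [0.033 0.043 0.031] 0.7306
```

Emit:
step_arm(
  deltas=[
    [0, 0, 0.0005, 0, 0, 0, 1],
    [0, 0, 0.001, 0, 0, 0, 1],
    [0, 0, 0.001, 0, 0, 0, 1],
  ],
)

```text
time: 19.7
tool_pos: [0.3568, -0.3321, 0.174]
tool_rot: [0.0, 0.891, 0.453, 0.0]
contact_force: [-0.4, 1.5, -1.7]
gripper_width: 0.733
```

```bash
python3 f.py
```

```text
19.7 [ 0.3568 -0.3321  0.174 ] [-0.36  1.48 -1.71] [0.133 0.074 0.062] 0.7334
```

Emit:
step_arm(
  deltas=[
    [0, 0, 0.0005, 0, 0, 0, 1],
    [0, 0, 0.001, 0, 0, 0, 1],
    [0, 0, 0.001, 0, 0, 0, 1],
  ],
)

```text
time: 20.0
tool_pos: [0.3569, -0.3321, 0.1734]
tool_rot: [0.0, 0.891, 0.453, 0.0]
contact_force: [-1.3, 2.9, 2.7]
gripper_width: 0.732
```

```bash
python3 f.py
```

```text
20.0 [ 0.3569 -0.3321  0.1734] [-1.27  2.88  2.75] [ 0.458  0.313 -0.09 ] 0.7318
```

Emit:
step_arm(
  deltas=[
    [0, 0, -0.003, 0, 0, 0, 1],
    [0.002, -0.002, -0.003, 0, 0, 0, 1],
    [0.002, -0.002, 0, 0, 0, 0, 1],
    [0.002, -0.002, 0.001, 0, 0, 0, 1],
    [0.002, -0.002, 0.001, 0, 0, 0, 1],
  ],
)

```text
time: 20.5
tool_pos: [0.3565, -0.3292, 0.1712]
tool_rot: [0.0, 0.891, 0.453, 0.0]
contact_force: [1.7, 0.7, -2.2]
gripper_width: 0.734
```

```bash
python3 f.py
```

```text
20.5 [ 0.3565 -0.3292  0.1712] [ 1.73  0.69 -2.24] [-0.052 -0.471  0.013] 0.7339
```

Emit:
step_arm(
  deltas=[
    [0, 0, 0.001, 0, 0, 0, 1],
    [0, 0, 0.002, 0, 0, 0, 1],
    [0, 0, 0.003, 0, 0, 0, 1],
    [0, 0, 0.003, 0, 0, 0, 1],
  ],
)

```text
time: 20.9
tool_pos: [0.3565, -0.3293, 0.1687]
tool_rot: [0.0, 0.891, 0.453, 0.0]
contact_force: [2.8, -0.0, -2.4]
gripper_width: 0.738
```

```bash
python3 f.py
```

```text
20.9 [ 0.3565 -0.3293  0.1687] [ 2.8  -0.02 -2.35] [-0.035 -0.649 -0.014] 0.7384
```

Emit:
step_arm(
  deltas=[
    [0.0009, 0.0012, 0, 0, 0, 0, 1],
    [0.0009, 0.0012, 0, 0, 0, 0, 1],
    [0.0009, 0.0012, 0.002, 0, 0, 0, 1],
    [0.0009, 0.0012, 0.003, 0, 0, 0, 1],
    [0.0009, 0.0012, 0.003, 0, 0, 0, 1],
  ],
)

```text
time: 21.4
tool_pos: [0.3575, -0.3291, 0.1652]
tool_rot: [-0.0, 0.891, 0.453, -0.0]
contact_force: [0.7, -0.4, -1.4]
gripper_width: 0.728
```

```bash
python3 f.py;python3 ov.py s16
```

```text
21.4 [ 0.3575 -0.3291  0.1652] [ 0.7  -0.36 -1.39] [-0.027 -0.09  -0.001] 0.7278
21.45 [ 0.35750392 -0.32910604  0.16533186] [ 0.4885519   0.53863883 -3.05236736] 0.7345214530627096
```

View pics/s16c.png

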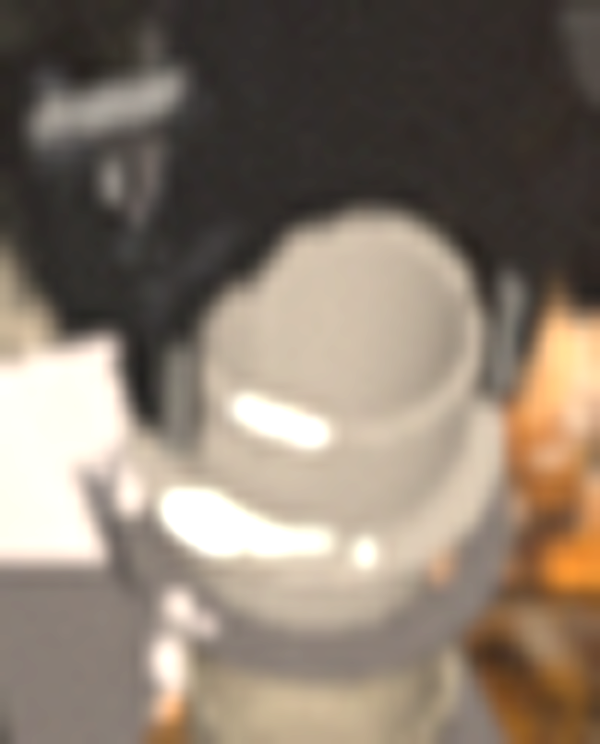

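Emit:
step_arm(
  deltas=[
    [0.0002, 0.0003, 0.002, 0, 0, 0, 1],
    [0.0003, 0.0005, 0.004, 0, 0, 0, 1],
    [0.0003, 0.0005, 0.006, 0, 0, 0, 1],
    [0.0003, 0.0005, 0.006, 0, 0, 0, 1],
  ],
)

```text
time: 21.85
tool_pos: [0.3581, -0.3291, 0.1591]
tool_rot: [-0.001, 0.891, 0.453, -0.0]
contact_force: [0.6, 1.0, -2.8]
gripper_width: 0.733
```

```bash
python3 f.py
```

```text
21.85 [ 0.3581 -0.3291  0.1591] [ 0.64  0.97 -2.76] [-0.012 -0.     0.018] 0.7334
```

Emit:
step_arm(
  deltas=[
    [0, 0, 0.002, 0, 0, 0, 1],
    [0, 0, 0.004, 0, 0, 0, 1],
    [0, 0, 0.006, 0, 0, 0, 1],
    [0, 0, 0.008, 0, 0, 0, 1],
    [0, 0, 0.008, 0, 0, 0, 1],
  ],
)

```text
time: 22.35
tool_pos: [0.3582, -0.3291, 0.1512]
tool_rot: [-0.0, 0.891, 0.453, -0.0]
contact_force: [0.2, 0.1, -2.2]
gripper_width: 0.733
```

```bash
python3 f.py
```

```text
22.35 [ 0.3582 -0.3291  0.1512] [ 0.22  0.12 -2.18] [-0.003 -0.018  0.006] 0.7332
```

Emit:
step_arm(
  deltas=[
    [0, 0, 0.002, 0, 0, 0, 1],
    [0, 0, 0.004, 0, 0, 0, 1],
    [0, 0, 0.006, 0, 0, 0, 1],
    [0, 0, 0.008, 0, 0, 0, 1],
    [0, 0, 0.008, 0, 0, 0, 1],
  ],
)

```text
time: 22.85
tool_pos: [0.3583, -0.3291, 0.1433]
tool_rot: [-0.0, 0.891, 0.453, 0.0]
contact_force: [1.0, -0.0, -3.5]
gripper_width: 0.73
```

```bash
python3 f.py
```

```text
22.85 [ 0.3583 -0.3291  0.1433] [ 0.96 -0.03 -3.51] [-0.    -0.059  0.038] 0.73
```

Emit:
step_arm(
  deltas=[
    [0, 0, 0.001, 0, 0, 0, 1],
    [0, 0, 0.002, 0, 0, 0, 1],
    [0, 0, 0.002, 0, 0, 0, 1],
  ],
)

```text
time: 23.15
tool_pos: [0.3584, -0.3293, 0.1417]
tool_rot: [0.0, 0.891, 0.453, 0.0]
contact_force: [0.8, 0.3, -2.6]
gripper_width: 0.735
```

Emit:
step_arm(
  deltas=[
    [0, 0, 0.0005, 0, 0, 0, 1],
    [0, 0, 0.001, 0, 0, 0, 1],
    [0, 0, 0.001, 0, 0, 0, 1],
  ],
)

```text
time: 23.45
tool_pos: [0.3585, -0.3293, 0.1408]
tool_rot: [0.0, 0.891, 0.453, 0.0]
contact_force: [0.9, 0.3, -2.8]
gripper_width: 0.734
```

Emit:
step_arm(
  deltas=[
    [0, 0, 0.0005, 0, 0, 0, 1],
    [0, 0, 0.001, 0, 0, 0, 1],
    [0, 0, 0.001, 0, 0, 0, 1],
  ],
)

```text
time: 23.75
tool_pos: [0.3584, -0.3294, 0.1399]
tool_rot: [0.0, 0.891, 0.453, 0.0]
contact_force: [0.2, 1.0, -1.2]
gripper_width: 0.732
```

Emit:
step_arm(
  deltas=[
    [0, 0, 0.0003, 0, 0, 0, 1],
    [0, 0, 0.0006, 0, 0, 0, 1],
    [0, 0, 0.0006, 0, 0, 0, 1],
  ],
)

```text
time: 24.05
tool_pos: [0.3585, -0.3294, 0.1396]
tool_rot: [0.0, 0.891, 0.453, 0.0]
contact_force: [-1.4, 2.0, 2.2]
gripper_width: 0.735
```

```bash
python3 f.py
```

```text
24.05 [ 0.3585 -0.3294  0.1396] [-1.37  2.01  2.2 ] [ 0.247 -0.023  0.037] 0.7348
```

Emit:
step_arm(
  deltas=[
    [0, 0, 0, 0, 0, 0, -0.4],
    [0, 0, 0, 0, 0, 0, -0.48],
    [0, 0, 0, 0, 0, 0, -0.52],
    [0, 0, 0, 0, 0, 0, -0.58],
    [0, 0, 0, 0, 0, 0, -0.65],
    [0, 0, 0, 0, 0, 0, -0.8],
    [0, 0, 0, 0, 0, 0, -1],
    [0, 0, 0, 0, 0, 0, -1],
    [0, 0, 0, 0, 0, 0, -1],
  ],
)

```text
time: 24.95
tool_pos: [0.3583, -0.3293, 0.1391]
tool_rot: [0.0, 0.891, 0.453, -0.0]
contact_force: [1.4, 0.2, -0.6]
gripper_width: 0.999
```

```bash
python3 f.py;python3 ov.py s17
```

```text
24.95 [ 0.3583 -0.3293  0.1391] [ 1.38  0.15 -0.57] [ 0.003  0.008 -0.007] 0.9992
25.0 [ 0.35835047 -0.32931882  0.13910592] [ 0.39078677 -0.33447156  0.9776786 ] 1.0008100791390522
```

View pics/s17c.png

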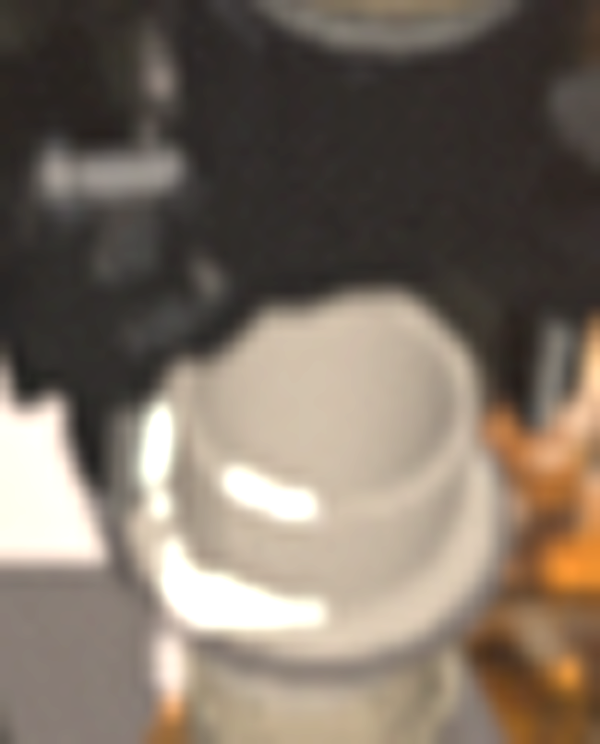

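Emit:
step_arm(
  deltas=[
    [0, 0, -0.005, 0, 0, 0, -1],
    [0, 0, -0.02, 0, 0, 0, -1],
    [0, 0, -0.05, 0, 0, 0, -1],
    [0, 0, -0.09, 0, 0, 0, -1],
    [0, 0, -0.13, 0, 0, 0, -1],
    [0, 0.03, -0.15, 0, 0, 0, -1],
    [0, 0.07, -0.15, 0, 0, 0, -1],
    [0, 0.12, -0.15, 0, 0, 0, -1],
    [0, 0.17, -0.15, 0, 0, 0, -1],
    [0, 0.2, -0.15, 0, 0, 0, -1],
    [0, 0.2, -0.15, 0, 0, 0, -1],
  ],
)

```text
time: 26.1
tool_pos: [0.522, -0.4486, 0.2887]
tool_rot: [-0.0, 0.891, 0.453, 0.0]
contact_force: [-1.0, 0.4, 0.2]
gripper_width: 0.999
```

```bash
python3 f.py; python3 - <<'E'
from h import *
s=manip.grab_frame("scene")[:,:,::-1].copy();t=manip.grab_frame("top")[:,:,::-1].copy()
cv2.imwrite("pics/s18.png",s);cv2.imwrite("pics/t18.png",t)
crop(s,235,155,325,255,7,"pics/s18c.png");crop(t,240,150,330,235,7,"pics/t18c.png")
E
```

```text
26.1 [ 0.522  -0.4486  0.2887] [-1.    0.4   0.16] [-0.006  0.002  0.005] 0.9992
```

View pics/s18c.png

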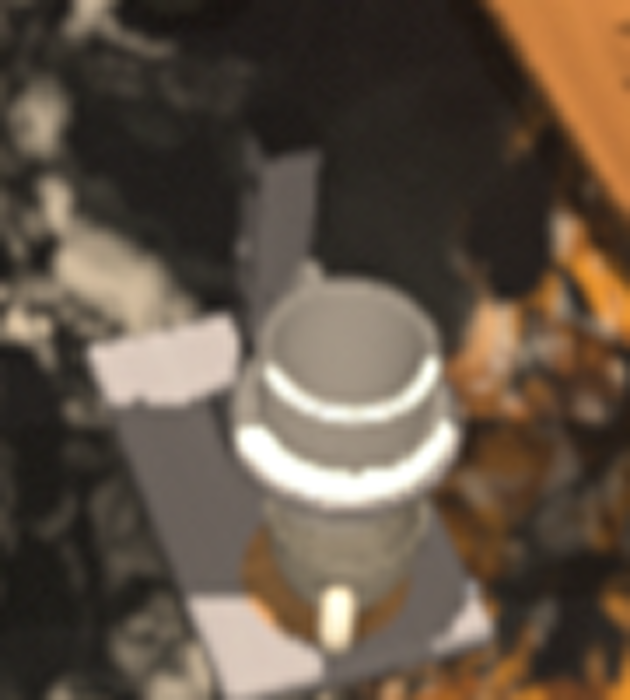

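View pics/t18c.png

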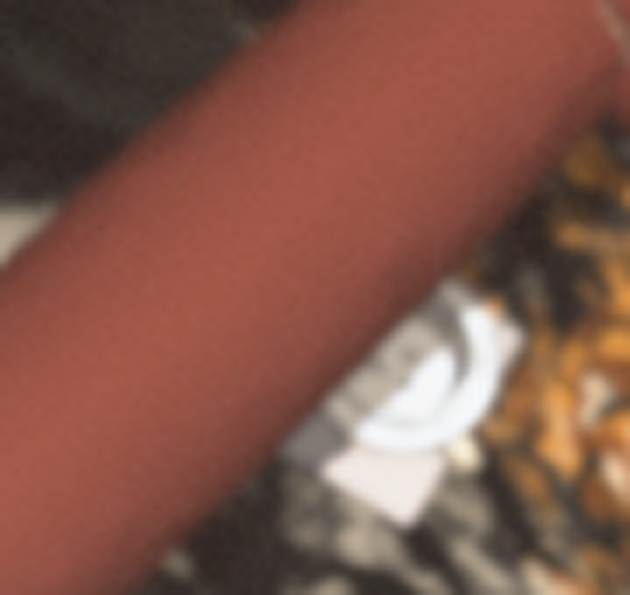

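View pics/s18.png

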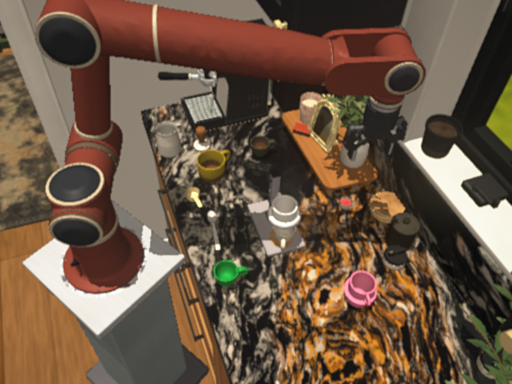

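```bash
python3 ed.py s9 s18; python3 - <<'E'
from e import *
# stand displacement: base-plate left edge and near-left corner, start vs now
for n in ("s1","s9","s18"):
    im=cv2.imread(f"pics/{n}.png")
    l=fitline(edges("scene",im,(246.6,204),(267.5,254.6),.016,half=3))
    l2=fitline(edges("scene",im,(267.5,254.6),(305.8,245.5),.016,half=3))
    print(n,inter(l,l2).round(2),np.degrees(np.arctan2(l[1],l[0])).round(1))
from plant import manip
manip.job_done()
E
```

```text
s9 [177.02 176.76 176.49 176.4  176.18]
s18 [177.32 176.86 176.66 176.53 176.38]
s1 [267.56 254.81] 67.1
s9 [267.54 254.8 ] 67.0
s18 [267.09 254.74] 67.8
the job is handed in; nothing more can be done
```

The sleeve is latched one hole higher, the white dripper hangs upright in the ring, and I handed the job in at about 26 s.

**Latching the sleeve**
- I squeezed the button and pulled. It slipped under the wall at about 13.6 N, and I slid the sleeve up until it locked.
- A pull of about 8 N above and a press below both met the lock. The button was visible standing out again after I let go.
- The sleeve rose about 39 mm in the picture.

**Hanging the dripper**
- The first lowering caught the edge of the bore, with about 8 N of contact. I backed off, shifted 2 to 3 mm by feel, and it then went in freely.
- It seated at the height I had worked out, pressing with about 5 N, and I opened the gripper slowly.

**Last checks**
- The flange looks level on the ring, and the coffee cup is still beneath it with its handle out.
- The sleeve's top edge dropped about 0.15 pixel (under 1 mm) once it carried the dripper, which is within the play in the hole.
- The base-plate corner was unchanged after latching. At the end it read 0.45 pixel (about 1 mm) different. Shadow on the plate may explain that, but I cannot rule out a small shift.
- The mug, dark cup, pitcher and tamper were never approached. I judged them unmoved by eye in the last picture, without measuring.

**What disagreed:** The two cameras differed by 5 to 9 mm. I worked from the side view, corrected against the gripper, and from touch. The arm hid most of the dripper in the last top view, so the seating rests on the side view and the contact forces.

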